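Sort and mark used battery packs by weight

ROBOT

A 6-joint arm with a two-finger parallel gripper is mounted at the origin on the work surface. World frame = base frame: x ahead of the robot, y to its left, z up, the work surface at z = 0. Lengths are in m, angles in rad, forces in N, time in s.
With the tool pointing down it reaches from about 0.425 to 0.95 m from the base axis. Payload 3.5 kg.
Tool frame: the origin (TCP) lies midway between the tips of the shut fingers; the grasp point (between the pads) lies 19 mm behind it; x points along the fingers, z is the direction in which the jaws open and shut, and the axes are right-handed (so a half turn about x gives the same grasp; the last joint's range is limited). The gripper opens to 85 mm and grips with 20 to 120 N. Pads are 22 mm wide; open, the fingers measure 114 mm over their backs; the gripper's body (76 mm by 85 mm) begins 54 mm behind the grasp point. The pads swing forward as they close: fully open they stand 13 mm farther back than shut.
Start: joints at [1.116, 0.286, 1.577, -0, 1.279, -0.15], TCP at [0.203, 0.644, 0.231] pointing down, gripper open.
Joint ranges: [-2.77, 2.77], [-0.9, 2.22], [0.21, 2.48], [-1.53, 4.67], [0.24, 2.81], [-2.84, 2.84]. Speed limits (rad/s): [2.79, 2.79, 3.14, 3.14, 3.14, 3.14].

INTERFACE

Orientations are given as a unit quaternion [x, y, z, w].
In Python, from plant import readout, eyes, ctrl gives the robot as it stands.
- The arm moves only by the tool move_arm, never from a script. Its argument "commands" is a list of rows, each a list of 7 numbers: the turn, a rotation vector about the world's x, y, z in rad, then the shift along the world's x, y, z in mm, then the closure in counts, from 0 (fully open) to 255 (shut). A call has 1 to 12 rows; each row is the pose to reach, as a shift and turn from the pose measured when the call began; what a row does not reach only later rows make up. A row lasts 1/10 s, in which the tool goes at most 50 mm and 8.59 degrees, less where a joint would pass 70% of its speed; a pose out of reach is approached as far as the arm can. A call with a gripper value outside its range is refused whole. The fingers move at their own pace and stop on an object; "newtons" is the grip in N (left out, the last holds). Time passes only in rows, so rows that repeat a pose let the fingers close. It gives the time, the measured TCP pose, the force and the opening at its end, in the units of the state.
- readout.get_state(): the state, without advancing time (a new reading comes with each control period).
- eyes.read_camera(name): name is "scene" or "top"; returns a dict with "color" (384x512x3 uint8, red, green, blue), "depth" (384x512 float32, m along the optical axis (not along the pixel's ray), 0 where there is no reading), "K" (3x3 intrinsics, pixels), "eye" and "attitude" of the camera in the world. Camera axes: x right, y down, z forward; pixel columns grow to the right and rows downward; lengths in m; the calibration is good to about 2 mm. A picture is of the moment at which its call begins.
- ctrl.sign_off(): hands the job in, once; it reports no verdict.
The state is a dict: "time": time; "qpos": joint angles; "dq": joint speeds; "joint_efforts": joint torques, N m; "eef_pos": TCP position; "tcp_rot": TCP orientation; "contact_force": force on the tool from outside, world axes, zero at the start; "wrist_torque": the same for the moment, N m; "opening": opening from 0.0 (shut) to 1.0 (fully open).
Only numpy, scipy, OpenCV 4.12 (cv2) and the standard library are available. Lean on these libraries where they do the work, as an engineer would, in place of code of your own. Each camera call takes 0.05 s, during which the arm holds its last target.

TASK

First sweep every loose shard off the marking bed into the catch tray in front of it with the scraper block, never touching the sharp shards with the gripper. Then sort the look-alike battery packs by feel: lay the heavy ones, still full of cells, side by side, flat, wholly on the bed and lengthwise towards the print bar, and the light empty shells flat in the shell tray; only when all are sorted press the pedal right down to its stop, to mark the full ones, and let it come back up. At the end the packs still lie so, the scraper block stands on its mat, and the other things on the table have been left where they were.

Things in the scene. Friction and masses are not known exactly. Their poses are not given: they have to be found in the camera images.
- station: the fixed marking station: bed in the middle, catch tray on its robot side, print bar behind. Origin on the table under the bed's centre; own x points away from the robot to the print bar, own y left. Two posts, 105 mm high, at x = 120, y = +-147 mm carry the bar's hinge
- bed (a point): centre of the top of the station's bed, 30 mm above the table, axes as the station's: a bare steel plate 190 mm along x (x -95 to 95 mm), open at front and back; side fences rise 15 mm above it, inner faces at y = +-135 mm
- catch (a point): centre of the catch tray's floor, 4 mm above the table, at station x = -146 mm; the tray spans station x -95 to -196 mm and y within +-137 mm, outer walls 30 mm high. What is pushed over the bed's front edge drops 26 mm into it
- print_bar (a joint): angle of the print bar, an aluminium bar across the bed on two 115 mm arms hinged 85 mm above the table at station x = 120 mm. 0: raised, leaning back behind station x = 105 mm, top 190 mm above the table. 2.3 rad: lowered over the bed at station x about 8 mm, underside 71 mm above the table, 11 mm clear of a pack on the bed. It is driven by the pedal
- pedal (a joint): angle of the pedal: 0 fully up (sprung), 0.30 rad down on its stop. An aluminium treadle 130 x 70 x 8 mm with rubber ribs, hinged at its far end (60 mm high) on a base 160 x 90 mm; near end 84 mm high, dropping 38 mm. At the pad it takes about 6 N to start, about 8 N at the stop, where it goes hard. It swings the print bar down, and springs back up when let go
- pedal_pad (a point): the point to press on top of the pedal, 110 mm from the hinge, 20 mm from the near edge, mid-width; about 80 mm above the table with the pedal up, about 47 mm at the stop. It moves with the pedal
- scraper: the scraper block: aluminium bar 35 (own x) x 140 (own y) x 25 mm high with a wooden grip on the middle of its top, 30 (own x) x 24 (own y) mm, from 25 to 70 mm above the underside; 0.25 kg. Origin at the centre of its underside. It starts upright on its mat, own y roughly along the mat's own x
- mat: the scraper's mat: fixed black rubber, 160 (own x) x 100 (own y) x 4 mm thick; origin at the centre of its underside. Pedal and mat lie side by side on the robot's right and may change places
- shell_tray: the shell tray: fixed grey plastic tray 170 (own x) x 260 (own y) mm outside, walls 5 mm thick and 25 mm high, floor 5 mm thick; origin at the centre of its underside. It starts empty, on the robot's right
- pack_1: a black battery pack, a slab 110 (own x) x 56 (own y) x 30 mm high, paper label and four brass contacts on top; origin at the centre of its underside. Full of cells 0.47 to 0.64 kg, gutted shell 0.15 to 0.21 kg; both look alike. Three or four are present, one or two of them full, the rest empty; they start flat on the table on the robot's left, long side roughly along world x
- pack_2: a black battery pack, a slab 110 (own x) x 56 (own y) x 30 mm high, paper label and four brass contacts on top; origin at the centre of its underside. Full of cells 0.47 to 0.64 kg, gutted shell 0.15 to 0.21 kg; both look alike. Three or four are present, one or two of them full, the rest empty; they start flat on the table on the robot's left, long side roughly along world x
- pack_3: a black battery pack, a slab 110 (own x) x 56 (own y) x 30 mm high, paper label and four brass contacts on top; origin at the centre of its underside. Full of cells 0.47 to 0.64 kg, gutted shell 0.15 to 0.21 kg; both look alike. Three or four are present, one or two of them full, the rest empty; they start flat on the table on the robot's left, long side roughly along world x
- pack_4: a black battery pack, a slab 110 (own x) x 56 (own y) x 30 mm high, paper label and four brass contacts on top; origin at the centre of its underside. Full of cells 0.47 to 0.64 kg, gutted shell 0.15 to 0.21 kg; both look alike. Three or four are present, one or two of them full, the rest empty; they start flat on the table on the robot's left, long side roughly along world x
- chip_1: a black shard of battery case: plate 42 (own x) x 28 (own y) x 6 mm with a 14 mm high lip at one end, 15 g; origin at the centre of its underside. Two to four lie on the bed, none within 40 mm of the bed's far edge
- chip_2: a black shard of battery case: plate 42 (own x) x 28 (own y) x 6 mm with a 14 mm high lip at one end, 15 g; origin at the centre of its underside. Two to four lie on the bed, none within 40 mm of the bed's far edge
- chip_3: a black shard of battery case: plate 42 (own x) x 28 (own y) x 6 mm with a 14 mm high lip at one end, 15 g; origin at the centre of its underside. Two to four lie on the bed, none within 40 mm of the bed's far edge
- chip_4: a black shard of battery case: plate 42 (own x) x 28 (own y) x 6 mm with a 14 mm high lip at one end, 15 g; origin at the centre of its underside. Two to four lie on the bed, none within 40 mm of the bed's far edge
- tape: a roll of tape lying flat, 90 mm across, 22 mm high; a bystander; origin at its underside or middle
- cleaner: a white plastic bottle of cleaner, 60 mm across, 110 mm high; a bystander; origin at its underside or middle
- driver: a screwdriver lying on the table; a bystander; origin at its underside or middle
- phone: a dead phone, 145 x 72 x 9 mm, lying flat; a bystander; origin at its underside or middle
- tin: a steel tin, 70 mm across, 60 mm high; a bystander; origin at its underside or middle
- cup: a white mug, 80 mm across, 90 mm high; a bystander; origin at its underside or middle
Mind the look-alikes: they are no part of the job. Leave any green or pink look-alike of the part that bears pedal alone.

How it is judged:
By the outcome, as a careful person would: the job done as asked, in the order asked, and still so for the second after the job is handed in, with the robot touching nothing.
Of pack_1, pack_2, pack_3, pack_4 only 3 to 4 are there at a start; the rules pass over those that are not, and their reading is None.
Of chip_1, chip_2, chip_3, chip_4 only 2 to 4 are there at a start; the rules pass over those that are not, and their reading is None.
At some moment in a run one of pack_1, pack_2, pack_3, pack_4 may be knocked a few centimetres aside while the robot is not near it.
It also fails if it takes over 208 s, if anything falls off the work surface, if the arm or the gripper's body presses on something with over 40 N, if the wrist force passes 120 N, or if a joint passes its speed limit or range.

## Working session

There is one attempt and no reset: what is moved stays moved. The work goes in short steps, Python scripts to look and compute and a tool call to move; the robot and the scene stay as the last step left them, time stands still between calls to the robot, and variables do not carry over. Pictures are saved under pics/ and viewed, and the job is handed in when it is done.

Besides the shell and the picture viewer there is one more tool, called by a JSON object that holds its "method" and its "body", one argument or row to a line. move_arm: Moves the arm, as the interface text tells. Its arguments: {"type":"object","properties":{"commands":{"type":"array"},"newtons":{"type":"number"}},"required":["commands"]}

```bash
ls; mkdir -p pics
cat > h.py <<'E'
import numpy as np, cv2
from scipy.spatial.transform import Rotation as R
from plant import readout, eyes, ctrl
def cam(n):
    c=eyes.read_camera(n); return c
def save(c,fn,crop=None,s=1.5):
    im=c["color"][:,:,::-1]
    if crop: 
        a,b,d,e=crop; im=im[b:e,a:d]
    im=cv2.resize(im,None,fx=s,fy=s,interpolation=cv2.INTER_CUBIC); cv2.imwrite(fn,im)
def Rm(c):
    a=np.array(c["attitude"]); return a if a.shape==(3,3) else R.from_quat(a).as_matrix()
def cloud(c):
    d=c["depth"]; K=np.array(c["K"]); v,u=np.mgrid[:d.shape[0],:d.shape[1]]
    p=np.stack([(u-K[0,2])/K[0,0]*d,(v-K[1,2])/K[1,1]*d,d],-1)
    w=p@Rm(c).T+np.array(c["eye"]); w[d==0]=np.nan; return w
def ray(c,u,v,z):
    K=np.array(c["K"]); r=Rm(c)@np.array([(u-K[0,2])/K[0,0],(v-K[1,2])/K[1,1],1]); e=np.array(c["eye"])
    return e+r*(z-e[2])/r[2]
E
python3 - <<'E'
from h import *
print(readout.get_state())
for n in("scene","top"):
    c=cam(n); print(n,c["eye"],c["attitude"],c["K"]); save(c,f"pics/{n}0.png"); 
    np.savez(f"{n}0.npz",**c)
E
```

```text
pics
{'time': 0.0, 'qpos': array([ 1.11597179e+00,  2.87183761e-01,  1.57817144e+00,  1.04926141e-05,
        1.27860181e+00, -1.50007496e-01]), 'dq': array([-0.00091446, -0.00052211, -0.00131063, -0.00056128, -0.00151671,
        0.0021762 ]), 'joint_efforts': array([-1.72023840e-03, -4.05992210e+01, -2.92616701e+01, -1.97307586e-04,
        5.87362825e-03,  1.48912153e-05]), 'eef_pos': array([0.20226335, 0.64329699, 0.22993812]), 'tcp_rot': array([-0.41867848,  0.57085592,  0.41790832,  0.56937201]), 'contact_force': array([0.19089763, 1.28417972, 0.29831203]), 'wrist_torque': array([-0.00334042, -0.00586014, -0.03070648]), 'opening': 0.9991691137835611}
scene [0.99640815 0.67820741 1.344138  ] [ 0.29013448  0.90476847 -0.29530415 -0.10005727] [[411.06314919   0.         248.33482724]
 [  0.         411.06314919 188.83801906]
 [  0.           0.           1.        ]]
top [ 0.12700272 -0.09001793  1.75328153] [-0.69920455  0.70890993 -0.0597667   0.07062325] [[370.58915467   0.         257.15416869]
 [  0.         370.58915467 199.05674647]
 [  0.           0.           1.        ]]
```

View pics/scene0.png

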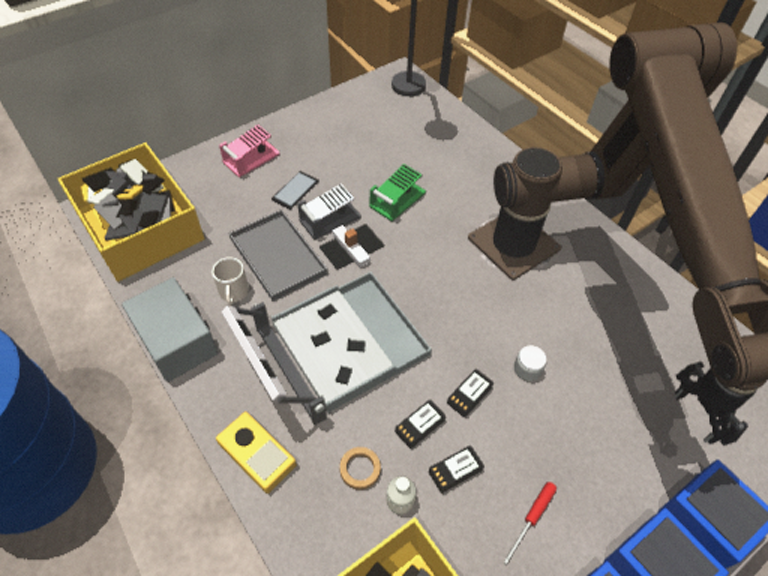

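View pics/top0.png

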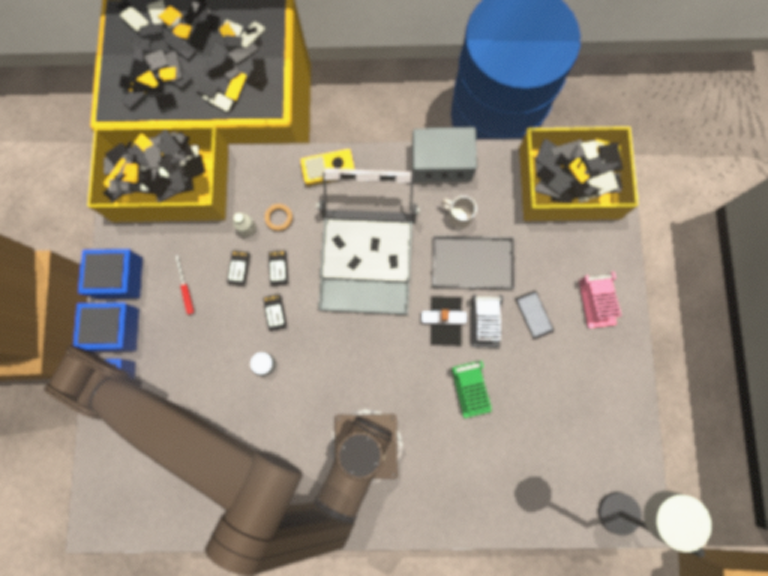

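Run:
```python
from h import *
def L(n): return dict(np.load(f"{n}0.npz"))
t=L("top"); s=L("scene")
save(t,"pics/t_right.png",(265,140,425,290),5)
save(s,"pics/s_right.png",(130,70,300,200),4.5)
save(t,"pics/t_bed.png",(190,100,300,220),5)
save(s,"pics/s_bed.png",(140,170,300,290),5)
```

```text
(no output)
```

View pics/t_right.png

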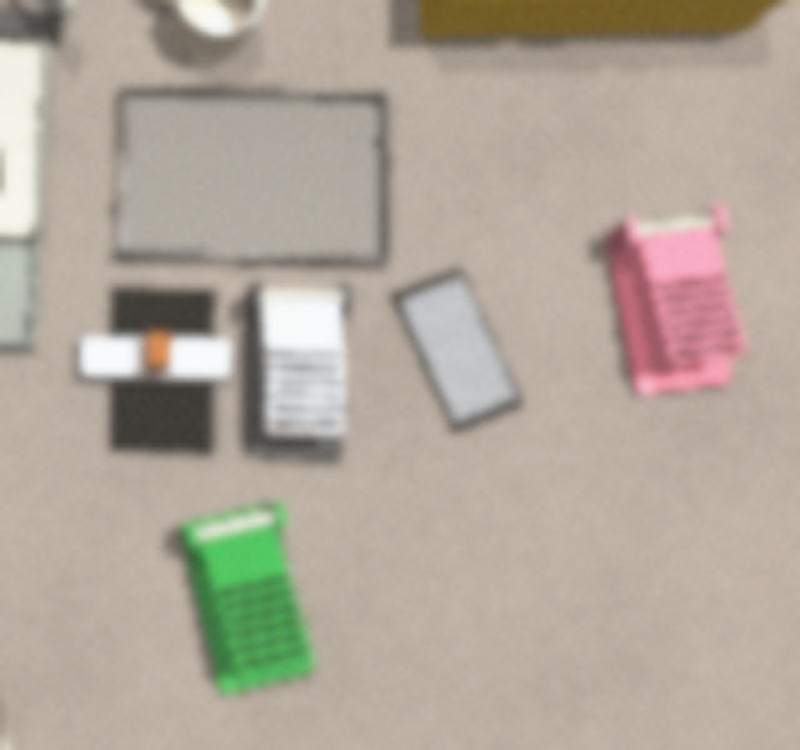

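View pics/s_right.png

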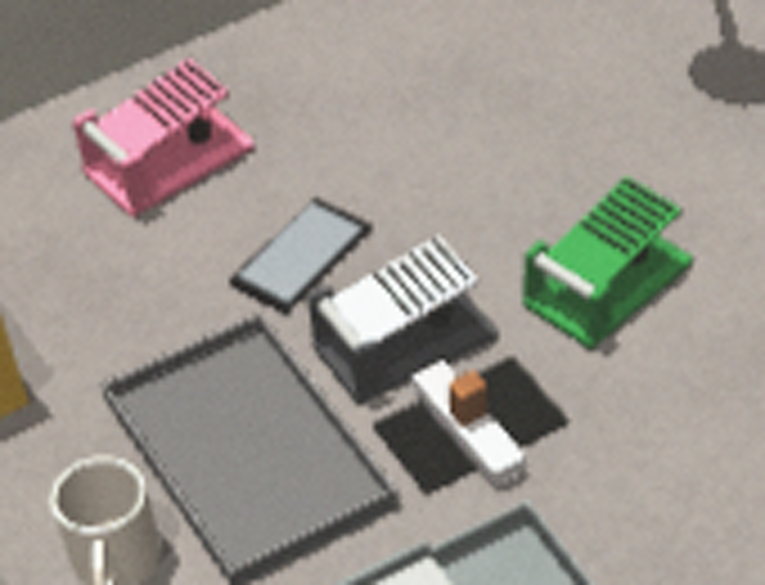

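View pics/t_bed.png

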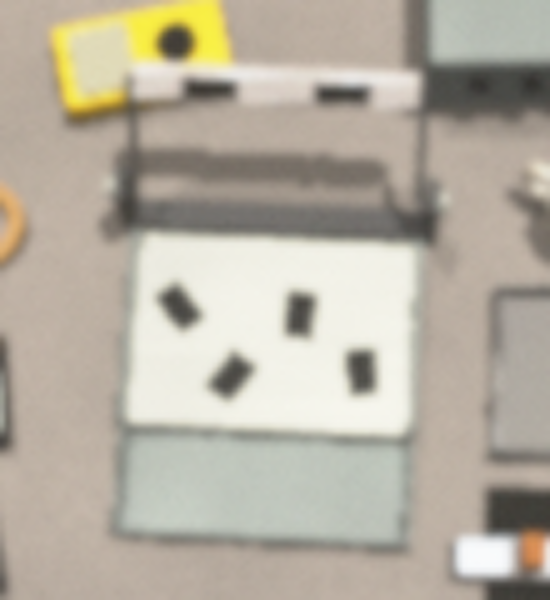

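View pics/s_bed.png

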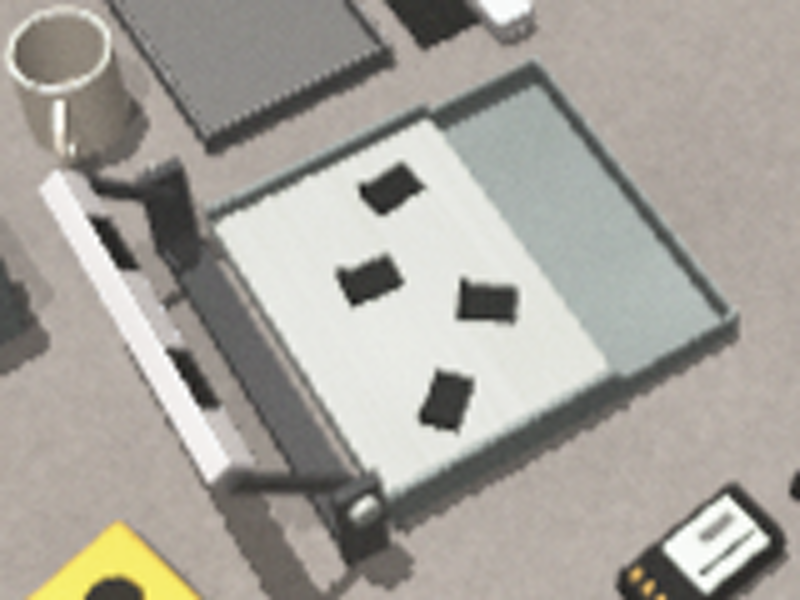

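```bash
cat >> h.py <<'E'
def L(n,k=0): return dict(np.load(f"{n}{k}.npz"))
def rect(pts):
    (c,wh,a)=cv2.minAreaRect(np.float32(pts[:,:2]*1000)); return np.round(c,1),np.round(wh,1),round(a,1)
def blob(c,mask,minpx=15):
    w=cloud(c); n,l,st,ce=cv2.connectedComponentsWithStats(mask.astype(np.uint8))
    out=[]
    for i in range(1,n):
        if st[i,4]<minpx: continue
        p=w[l==i]; p=p[~np.isnan(p[:,0])]
        out.append((ce[i],st[i,4],p))
    return out
E
python3 - <<'E'
from h import *
t=L("top"); s=L("scene")
for n,c in(("top",t),("scene",s)):
    w=cloud(c); 
    z=w[...,2]; 
    inr=(w[...,0]>0.3)&(w[...,0]<1)&(abs(w[...,1])<0.65)
    tab=inr&(abs(z)<0.015); print(n,"table z",np.nanmedian(z[tab]),np.nanstd(z[tab]))
    # bed: bright
    g=c["color"].astype(int); mx=g.max(2); mn=g.min(2)
    bed=inr&(mn>200)&(abs(z-0.03)<0.012)&(w[...,1]>-0.2)
    for ce,a,p in blob(c,bed,100): print(" bed",ce,a,p.mean(0).round(4),rect(p))
    dark=inr&(mx<60)&(z>-0.01)&(z<0.06)
    for ce,a,p in blob(c,dark,20): print(" dark",ce.round(1),a,p.mean(0).round(4),rect(p))
    br=inr&(g[...,0]>g[...,2]*1.6)&(g[...,0]>90)&(z>0.04)
    for ce,a,p in blob(c,br,8): print(" brown",ce.round(1),a,p.mean(0).round(4),p[:,2].max(),rect(p))
    whi=inr&(mn>185)&(w[...,1]<-0.2)
    for ce,a,p in blob(c,whi,20): print(" white",ce.round(1),a,p.mean(0).round(4),rect(p))
E
```

```text
top table z 0.0013202898122712803 0.004867856566954894
 bed [244.56419113 166.26194588] 1737 [ 0.6108 -0.0068  0.0303] (array([611.2,  -5.6]), array([266.3, 186.8]), 85.5)
 brown [133.2 116.8] 1146 [0.841  0.5159 0.1081] 0.16045622316938335 (array([855.1, 553.4]), array([192.5, 266.6]), 90.0)
 brown [360.4 115.1] 755 [ 0.8347 -0.5596  0.0949] 0.14168824821077708 (array([ 835.8, -583.2]), array([266.4, 133.3]), 0.1)
 brown [133.8 110.9] 41 [0.8512 0.4996 0.1499] 0.16668196606790997 (array([868.7, 506.7]), array([124.2,  44.2]), 1.0)
 brown [226.1 106.5] 109 [0.9128 0.0815 0.0444] 0.05465870512146931 (array([917.9,  81.2]), array([92.9, 64.6]), 84.4)
 brown [213.7 104.1] 10 [0.927  0.1432 0.0436] 0.04879314095625742 (array([930. , 145.2]), array([30.6, 12.1]), 76.7)
 brown [381.2 111.7] 37 [ 0.8282 -0.6427  0.1416] 0.1544105114685268 (array([ 830.3, -640.6]), array([17.9, 47. ]), 88.8)
 brown [208.3 118.9] 25 [0.8499 0.1688 0.0441] 0.05240544958901916 (array([849.4, 169.6]), array([54.2, 21.3]), 77.5)
 brown [374.3 134.4] 19 [ 0.736  -0.6179  0.0965] 0.11518128962181051 (array([ 736.3,
[... 2855 characters left out ...]
ray([ 87.1, 136.8]), 10.8)
 brown [183.6 314.1] 94 [0.8873 0.1929 0.0423] 0.048241257655805336 (array([884. , 184.9]), array([85.7, 38.5]), 13.2)
 brown [268.5 367. ] 889 [0.7755 0.4894 0.1135] 0.15885869500657135 (array([786. , 481.8]), array([ 99.1, 208.9]), 54.5)
 brown [278.2 379.2] 19 [0.7803 0.535  0.1522] 0.16663390456182725 (array([777.9, 536.9]), array([12.9, 43.3]), 39.9)
 white [217.  135.4] 320 [ 0.3842 -0.3788  0.0731] (array([ 376.9, -404.7]), array([137.3, 134.7]), 0.3)
 white [231.5 160.4] 115 [ 0.393  -0.259   0.0308] (array([ 390.1, -259.2]), array([114.4,  36.2]), 88.2)
 white [150.3 177.2] 50 [ 0.7199 -0.3417  0.0722] (array([ 716.2, -357.9]), array([153.2,  79. ]), 78.9)
```

Run:
```python
from h import *
for n in("top","scene"):
    c=L(n); w=cloud(c); z=w[...,2]; g=c["color"].astype(int); mn=g.min(2)
    reg=(w[...,0]>.4)&(w[...,0]<.72)&(abs(w[...,1])<.16)
    p=w[reg&(mn>195)&(abs(z-.03)<.012)]
    # per-slice edges
    lo,hi=[],[]
    for y in np.arange(-.11,.11,.01):
        q=p[abs(p[:,1]-y)<.006]; lo.append((y,q[:,0].min())); hi.append((y,q[:,0].max()))
    lo=np.array(lo);hi=np.array(hi)
    a=np.polyfit(lo[:,0],lo[:,1],1);b=np.polyfit(hi[:,0],hi[:,1],1)
    print(n,"front x at y=0, slope->yaw deg",a[1],-np.degrees(a[0]),"back",b[1],-np.degrees(b[0]))
    L_,R_=[],[]
    for x in np.arange(.54,.68,.01):
        q=p[abs(p[:,0]-x)<.006]; L_.append((x,q[:,1].max()));R_.append((x,q[:,1].min()))
    L_=np.array(L_);R_=np.array(R_)
    a=np.polyfit(*L_.T,1);b=np.polyfit(*R_.T,1);print("  left y@.61",np.polyval(a,.61),np.degrees(a[0]),"right",np.polyval(b,.61),np.degrees(b[0]))
    # chips
    bedm=(w[...,0]>.51)&(w[...,0]<.71)&(w[...,1]>-.13)&(w[...,1]<.125)&(mn<110)&(z>.022)
    for ce,A,q in blob(c,bedm,10): print("  chip",ce.round(1),A,q.mean(0).round(4),rect(q))
    # tray walls: 
    tr=(w[...,0]>.4)&(w[...,0]<.72)&(w[...,1]<-.17)&(w[...,1]>-.55)&(z>.012)&(z<.032)&(w[...,0]>.47)
    for ce,A,q in blob(c,tr,30): print("  tray",ce.round(1),A,q.mean(0).round(4),rect(q))
    pk=(w[...,0]>.2)&(w[...,0]<.7)&(w[...,1]>.17)&(w[...,1]<.5)&(z>.02)&(z<.08)
    for ce,A,q in blob(c,pk,20): print("  pack",ce.round(1),A,q.mean(0).round(4),rect(q), q[:,2].max())
q=R.from_quat([-0.41867848,  0.57085592,  0.41790832,  0.56937201]).as_matrix(); print(q)
```

```text
top front x at y=0, slope->yaw deg 0.5188043127018912 -4.820552552690523 back 0.702251530434574 -3.6583378363150034
  left y@.61 0.12702425892840177 -3.952754539175698 right -0.13566263610075335 -3.5077949344895716
  chip [225.3 161. ] 26 [0.6361 0.0851 0.038 ] (array([635.8,  83.7]), array([28.1, 17.5]), 42.0)
  chip [249.4 162.1] 25 [ 0.6291 -0.0307  0.0359] (array([629. , -30.9]), array([14.8, 29.3]), 89.2)
  chip [261.7 173.8] 25 [ 0.5701 -0.0886  0.0376] (array([568.5, -87.7]), array([14.3, 28.7]), 89.1)
  chip [235.7 174.9] 26 [0.5669 0.0357 0.0365] (array([566.6,  35.4]), array([19.3, 30.3]), 52.0)
  tray [314.1 158.6] 110 [ 0.6458 -0.3432  0.0213] (array([ 632.3, -349.3]), array([ 47.6, 257.9]), 0.1)
  tray [342.2 180.7] 44 [ 0.5336 -0.4725  0.023 ] (array([ 546.1, -473.6]), array([ 14.8, 139. ]), 83.6)
  tray [289.7 182.3] 32 [ 0.5293 -0.2217  0.0249] (array([ 540.6, -219.3]), array([115.8,  23.1]), 10.1)
  tray [317.7 191.4] 59 [ 0.483  -0.3538  0.024 ] (array([ 485.3, -350.1]), array([199. ,  10.9]), 87.5)
  pack [164.2 152.5] 79 [0.6777 0.3765 0.0571] (array([679.3, 380.9
[... 1416 characters left out ...]
array([415.1, 286.1]), array([111.9,  56.9]), 11.6) 0.039325603354051
  pack [279.9 281.2] 511 [0.5619 0.2806 0.0307] (array([560.7, 278.9]), array([109.5,  57.2]), 4.7) 0.03939855164478301
  pack [303.9 311.3] 587 [0.5632 0.4083 0.0306] (array([560.9, 406.8]), array([ 57.1, 110.3]), 82.6) 0.038712881477686256
  pack [249.  304.7] 56 [0.6943 0.2842 0.0234] (array([692.9, 284.7]), array([13.7, 58.5]), 0.1) 0.02797234198524201
  pack [274.4 329.3] 48 [0.6861 0.4058 0.0659] (array([682.8, 398.8]), array([49.1, 15.3]), 56.3) 0.07924170491910942
[[-1.04768994e-03 -9.53900777e-01  3.00120325e-01]
 [-2.11957746e-03  3.00121933e-01  9.53898492e-01]
 [-9.99997205e-01  3.63261576e-04 -2.33630132e-03]]
```

{"method": "move_arm", "body": {
  "commands": [
    [0,0,0,140,-170,20,0],
    [0,0,-0.3,140,-170,20,0],
    [0,0,-0.3,140,-170,20,0],
    [0,0,-0.6,140,-170,20,0],
    [0,0,-0.6,280,-340,20,0],
    [0,0,-0.8,280,-340,20,0],
    [0,0,-0.9,280,-340,20,0],
    [0,0,-1.0,280,-340,20,0],
    [0,0,-1.1,290,-510,20,0],
    [0,0,-1.2,290,-510,20,0],
    [0,0,-1.3,290,-510,20,0],
    [0,0,-1.3,290,-510,20,0]
  ]
}}

```text
time: 1.3
eef_pos: [0.491, 0.1365, 0.2496]
tcp_rot: [0.013, 0.708, -0.012, 0.706]
contact_force: [-0.4, 0.4, 0.7]
opening: 1.002
```

{"method": "move_arm", "body": {
  "commands": [
    [0,0,0,0,-150,0,0],
    [0,0,0,0,-150,0,0],
    [0,0,0,0,-150,0,0],
    [0,0,0,-101,-382,-60,0],
    [0,0,0,-101,-382,-60,0],
    [0,0,0,-101,-382,-60,0],
    [0,0,0,-101,-382,-60,0],
    [0,0,0,-101,-382,-60,0],
    [0,0,0,-101,-382,-60,0],
    [0,0,0,-101,-382,-110,0],
    [0,0,0,-101,-382,-110,0],
    [0,0,0,-101,-382,-110,0]
  ]
}}

```text
time: 2.5
eef_pos: [0.3896, -0.2443, 0.1389]
tcp_rot: [0.013, 0.709, -0.011, 0.705]
contact_force: [0.5, -0.0, 0.9]
opening: 0.997
```

Run:
```python
from h import *
s=readout.get_state(); print(s["eef_pos"],s["time"],s["contact_force"])
for n in("scene","top"):
    c=cam(n); np.savez(f"{n}1.npz",**c)
    save(c,f"pics/{n}1.png",(180,90,290,190) if n=="scene" else (260,160,360,250),6)
```

```text
[ 0.38964127 -0.24427851  0.13894011] 2.5 [ 0.47853792 -0.00830543  0.88435736]
```

View pics/scene1.png

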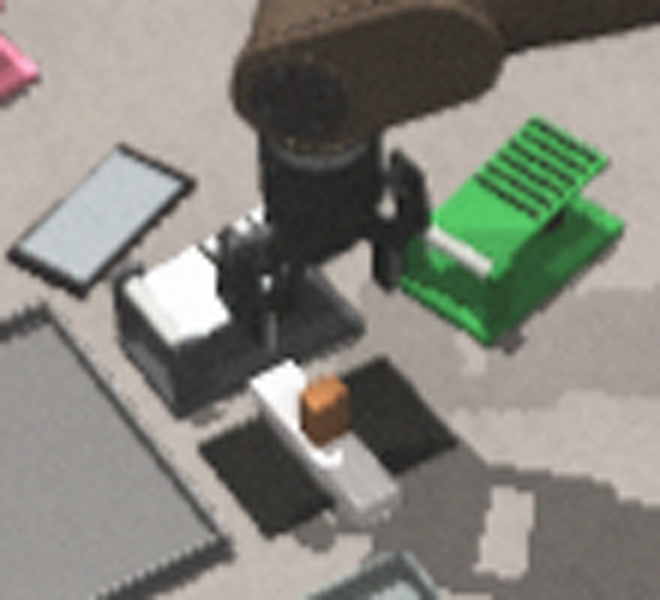

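{"method": "move_arm", "body": {
  "commands": [
    [0,0,0,0,-2,-30,0],
    [0,0,0,0,-2,-60,0],
    [0,0,0,0,-2,-80,0],
    [0,0,0,0,-2,-98,0],
    [0,0,0,0,-2,-98,0],
    [0,0,0,0,-2,-98,0]
  ]
}}

```text
time: 3.2
eef_pos: [0.3925, -0.2482, 0.0452]
tcp_rot: [0.011, 0.707, -0.013, 0.707]
contact_force: [0.0, -0.1, 0.6]
opening: 0.999
```

{"method": "move_arm", "body": {
  "commands": [
    [0,0,0,0,0,0,255],
    [0,0,0,0,0,0,255],
    [0,0,0,0,0,0,255],
    [0,0,0,0,0,0,255],
    [0,0,0,0,0,0,255],
    [0,0,0,0,0,0,255],
    [0,0,0,0,0,0,255],
    [0,0,0,0,0,0,255],
    [0,0,0,0,0,0,255]
  ],
  "newtons": 60
}}

```text
time: 4.1
eef_pos: [0.3927, -0.2484, 0.0459]
tcp_rot: [0.01, 0.707, -0.013, 0.707]
contact_force: [-1.4, 1.2, 4.9]
opening: 0.341
```

{"method": "move_arm", "body": {
  "commands": [
    [0,0,0,0,0,20,255],
    [0,0,0,0,0,50,255],
    [0,0,0,0,0,85,255],
    [0,0,0,0,0,90,255],
    [0,0,0,0,0,90,255],
    [0,0,0,0,0,90,255]
  ]
}}

```text
time: 4.7
eef_pos: [0.3916, -0.2474, 0.1338]
tcp_rot: [0.011, 0.707, -0.012, 0.707]
contact_force: [0.6, -0.3, -2.0]
opening: 0.341
```

Run:
```python
from h import *
s=readout.get_state(); print(s["eef_pos"],s["time"],s["contact_force"],s["qpos"].round(2))
for n in("scene","top"):
    c=cam(n); np.savez(f"{n}2.npz",**c)
    save(c,f"pics/{n}2.png",(180,90,290,190) if n=="scene" else (260,160,360,250),6)
```

```text
[ 0.39158899 -0.24738175  0.13382091] 4.7 [ 0.56380521 -0.30888899 -1.97226834] [-0.78 -0.08  2.17 -0.    1.06 -0.75]
```

View pics/scene2.png

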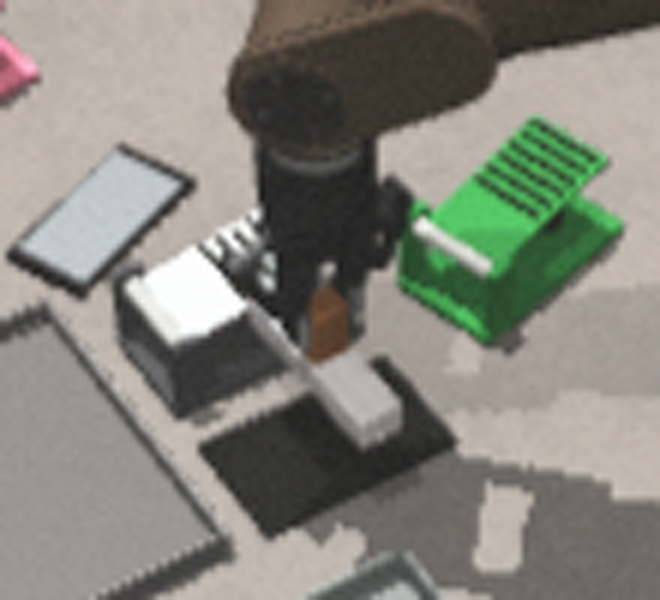

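{"method": "move_arm", "body": {
  "commands": [
    [0,0,-0.034,35,20,15,255],
    [0,0,-0.034,70,42,15,255],
    [0,0,-0.034,105,64,15,255],
    [0,0,-0.034,140,86,15,255],
    [0,0,-0.034,175,108,15,255],
    [0,0,-0.034,210,130,15,255],
    [0,0,-0.034,245,150,10,255],
    [0,0,-0.034,275,168,0,255],
    [0,0,-0.034,289,176,-20,255],
    [0,0,-0.034,289,176,-30,255],
    [0,0,-0.034,289,176,-40,255],
    [0,0,-0.034,289,176,-40,255]
  ]
}}

```text
time: 6.0
eef_pos: [0.6779, -0.0714, 0.0901]
tcp_rot: [0.024, 0.71, -0.024, 0.704]
contact_force: [0.5, -0.0, -2.5]
opening: 0.345
```

```bash
cat > look.py <<'E'
import sys
from h import *
k=sys.argv[1]; 
s=readout.get_state(); print(s["eef_pos"].round(4),s["time"],s["contact_force"].round(2),s["qpos"].round(2),s["opening"])
for n in("scene","top"):
    c=cam(n); np.savez(f"{n}{k}.npz",**c)
    a=sys.argv[2 if n=="scene" else 3]
    if a!="-":
        b=tuple(map(int,a.split(","))); save(c,f"pics/{n}{k}.png",b,min(800/(b[2]-b[0]),600/(b[3]-b[1])))
E
python3 look.py 3 140,150,300,290 180,90,300,220
```

```text
[ 0.6779 -0.0714  0.0901] 6.0 [ 0.45 -0.   -2.54] [-0.25  0.44  1.65 -0.    1.06 -0.18] 0.3447205303646685
```

View pics/scene3.png

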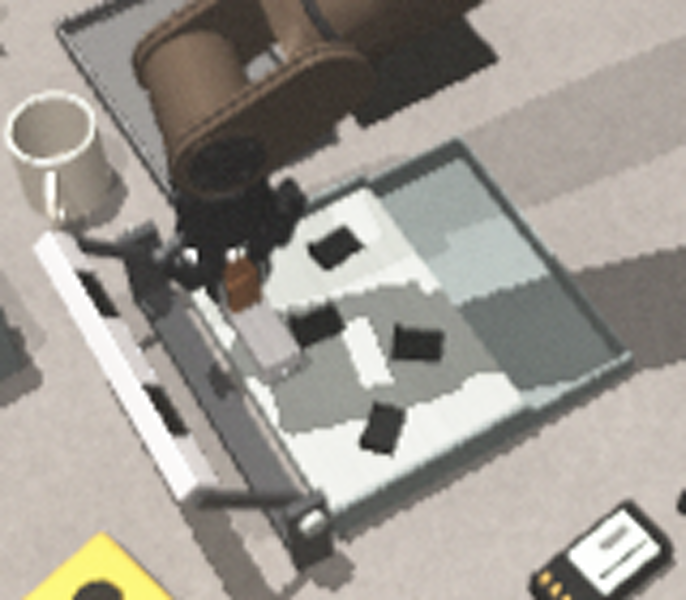

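View pics/top3.png

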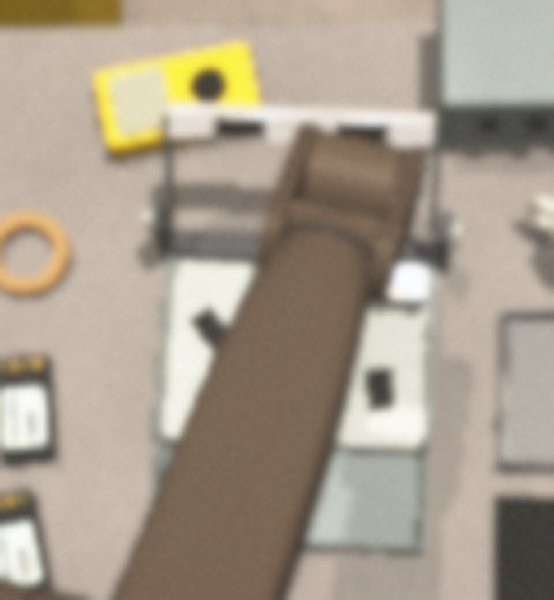

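Run:
```python
from h import *
for n in("scene","top"):
    c=L(n,3); w=cloud(c); g=c["color"].astype(int); mn=g.min(2)
    m=(w[...,2]>.06)&(w[...,2]<.09)&(w[...,0]>.62)&(w[...,0]<.72)&(abs(w[...,1]+.07)<.085)&(mn>120)
    for ce,A,q in blob(c,m,6): print(n,ce.round(1),A,q.mean(0).round(4),q.min(0).round(4),q.max(0).round(4),rect(q))
```

```text
scene [201.6 228. ] 165 [ 0.6786 -0.029   0.0733] [ 0.657  -0.0685  0.0601] [0.696  0.0015 0.0806] (array([677.1, -34.4]), array([70.8, 35.4]), 85.9)
top [268.7 151.7] 60 [ 0.6674 -0.1233  0.0746] [ 0.6509 -0.1392  0.0659] [ 0.6874 -0.101   0.0835] (array([ 669.7, -120.5]), array([37.8, 36.5]), 87.8)
```

{"method": "move_arm", "body": {
  "commands": [
    [0,0,0,2,0,-8,255],
    [0,0,0,2,0,-14,255],
    [0,0,0,2,0,-16,255],
    [0,0,0,2,0,-17,255],
    [0,0,0,2,0,-17,255]
  ]
}}

```text
time: 6.6
eef_pos: [0.6816, -0.072, 0.0761]
tcp_rot: [0.024, 0.708, -0.024, 0.706]
contact_force: [-0.2, -0.1, -2.0]
opening: 0.341
```

{"method": "move_arm", "body": {
  "commands": [
    [0,0,0,0,0,-3,255],
    [0,0,0,0,0,-4,255],
    [0,0,0,0,0,-4,255]
  ]
}}

```text
time: 6.9
eef_pos: [0.6817, -0.0719, 0.0723]
tcp_rot: [0.024, 0.708, -0.024, 0.706]
contact_force: [0.1, 0.8, -2.3]
opening: 0.339
```

{"method": "move_arm", "body": {
  "commands": [
    [0,0,0,0,0,-1,255],
    [0,0,0,0,0,-2,255],
    [0,0,0,0,0,-2,255]
  ]
}}

```text
time: 7.2
eef_pos: [0.6819, -0.0718, 0.0721]
tcp_rot: [0.024, 0.708, -0.024, 0.705]
contact_force: [-3.9, 1.5, 5.0]
opening: 0.336
```

{"method": "move_arm", "body": {
  "commands": [
    [0,0,0,-10,0.7,0,255],
    [0,0,0,-24,1.6,0,255],
    [0,0,0,-39,2.6,0,255],
    [0,0,0,-54,3.6,0,255],
    [0,0,0,-69,4.6,0,255],
    [0,0,0,-84,5.6,0,255],
    [0,0,0,-99,6.5,0,255],
    [0,0,0,-114,7.5,0,255],
    [0,0,0,-129,8.5,0,255],
    [0,0,0,-144,9.5,0,255],
    [0,0,0,-158,10.5,0,255],
    [0,0,0,-164,11,0,255]
  ]
}}

```text
time: 8.4
eef_pos: [0.5169, -0.0608, 0.0722]
tcp_rot: [0.024, 0.708, -0.024, 0.706]
contact_force: [0.3, 0.1, -2.3]
opening: 0.339
```

```bash
python3 look.py 4 140,150,300,290 180,90,300,220
```

```text
[ 0.5169 -0.0608  0.0722] 8.4 [ 0.25  0.12 -2.34] [-0.31  0.14  2.06 -0.    0.94 -0.24] 0.33925008230848636
```

View pics/scene4.png

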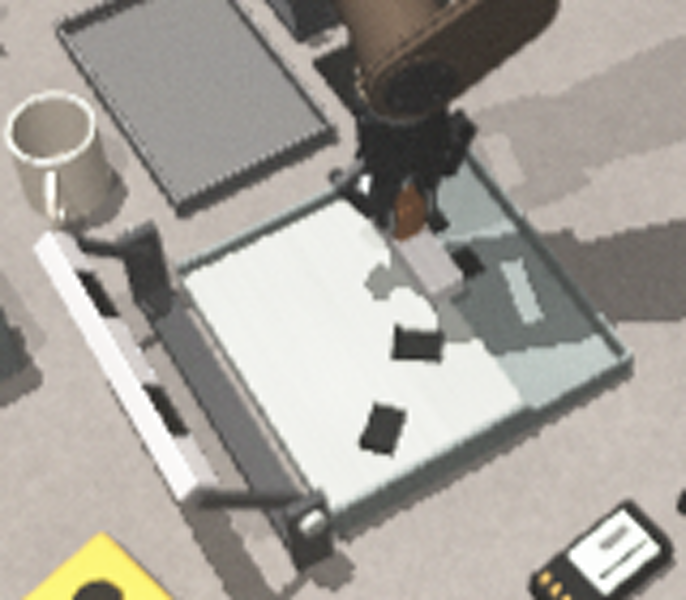

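{"method": "move_arm", "body": {
  "commands": [
    [0,0,0,3,0,20,255],
    [0,0,0,6,0,40,255],
    [0,0,0,30,18,45,255],
    [0,0,0,60,37,45,255],
    [0,0,0,90,56,45,255],
    [0,0,0,120,75,45,255],
    [0,0,0,150,94,45,255],
    [0,0,0,170,108,40,255],
    [0,0,0,172,109,25,255],
    [0,0,0,172,109,12,255],
    [0,0,0,172,109,8,255],
    [0,0,0,172,109,8,255]
  ]
}}

```text
time: 9.7
eef_pos: [0.6868, 0.0477, 0.0777]
tcp_rot: [0.024, 0.71, -0.024, 0.703]
contact_force: [-0.1, -0.1, -2.3]
opening: 0.34
```

```bash
python3 look.py 5 140,150,300,290 180,90,300,220
```

```text
[0.6868 0.0477 0.0777] 9.7 [-0.12 -0.1  -2.3 ] [-0.08  0.47  1.63 -0.    1.05 -0.01] 0.3403847962799256
```

View pics/scene5.png

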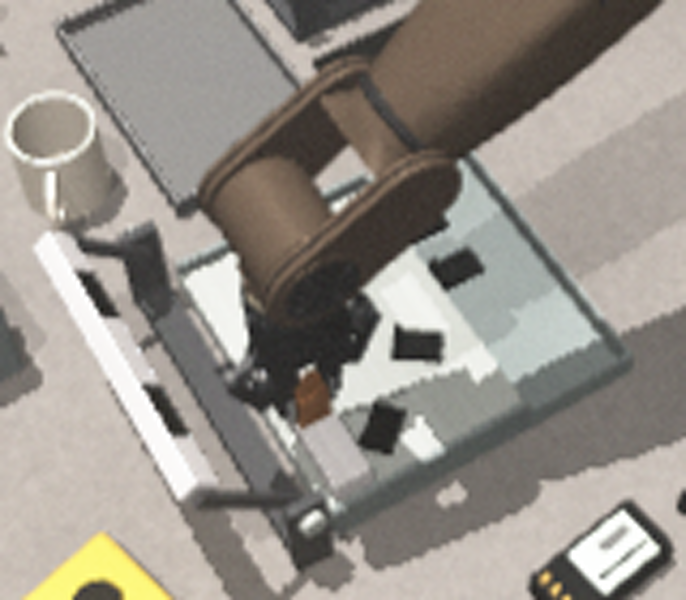

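View pics/top5.png

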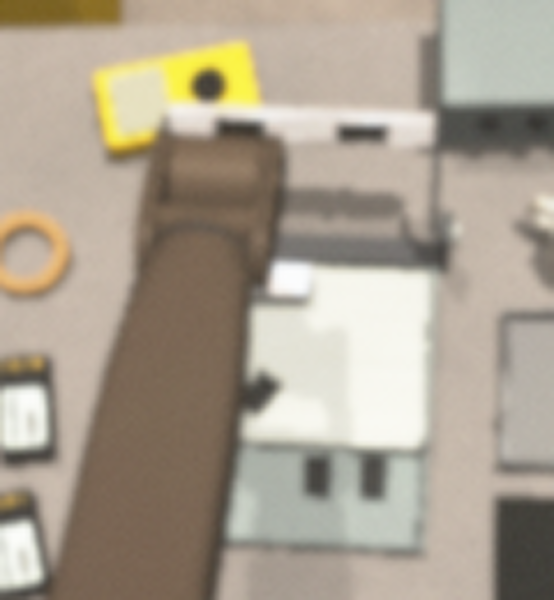

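{"method": "move_arm", "body": {
  "commands": [
    [0,0,0,2,-3,0,255],
    [0,0,0,2,-3,-3,255],
    [0,0,0,2,-3,-5,255],
    [0,0,0,2,-3,-6,255],
    [0,0,0,2,-3,-7,255]
  ]
}}

```text
time: 10.3
eef_pos: [0.6903, 0.0447, 0.073]
tcp_rot: [0.024, 0.708, -0.024, 0.705]
contact_force: [0.2, -0.7, -2.0]
opening: 0.332
```

{"method": "move_arm", "body": {
  "commands": [
    [0,0,0,0,0,-1,255],
    [0,0,0,0,0,-2,255],
    [0,0,0,0,0,-2,255]
  ]
}}

```text
time: 10.6
eef_pos: [0.6905, 0.0449, 0.0721]
tcp_rot: [0.024, 0.708, -0.024, 0.705]
contact_force: [-3.9, 1.0, 3.5]
opening: 0.341
```

{"method": "move_arm", "body": {
  "commands": [
    [0,0,0,-10,0.7,0,255],
    [0,0,0,-24,1.6,0,255],
    [0,0,0,-39,2.6,0,255],
    [0,0,0,-54,3.6,0,255],
    [0,0,0,-69,4.6,0,255],
    [0,0,0,-84,5.6,0,255],
    [0,0,0,-99,6.5,0,255],
    [0,0,0,-114,7.5,0,255],
    [0,0,0,-129,8.5,0,255],
    [0,0,0,-144,9.5,0,255],
    [0,0,0,-158,10.5,0,255],
    [0,0,0,-167,11,0,255]
  ]
}}

```text
time: 11.8
eef_pos: [0.524, 0.0561, 0.0731]
tcp_rot: [0.025, 0.707, -0.024, 0.707]
contact_force: [2.7, 0.7, 4.5]
opening: 0.339
```

{"method": "move_arm", "body": {
  "commands": [
    [0,0,0,-2,0,0,255],
    [0,0,0,3,0,20,255],
    [0,0,0,6,0,45,255],
    [0,0,0,6,-30,60,255],
    [0,0,0,-20,-70,60,255],
    [0,0,0,-20,-110,60,255],
    [0,0,0,-20,-150,60,255],
    [0,0,0,-20,-190,60,255],
    [0,0,0,-40,-230,60,255],
    [0,0,0,-70,-260,60,255],
    [0,0,0,-100,-280,60,255],
    [0,0,0,-125,-295,60,255]
  ]
}}

```text
time: 13.0
eef_pos: [0.3967, -0.2397, 0.1319]
tcp_rot: [0.025, 0.708, -0.024, 0.706]
contact_force: [-0.5, -0.1, -2.9]
opening: 0.343
```

```bash
python3 look.py 6 140,90,300,290 180,90,300,220
```

```text
[ 0.3967 -0.2397  0.1319] 13.0 [-0.5  -0.07 -2.88] [-0.76 -0.08  2.17 -0.    1.06 -0.69] 0.34308973869038945
```

View pics/scene6.png

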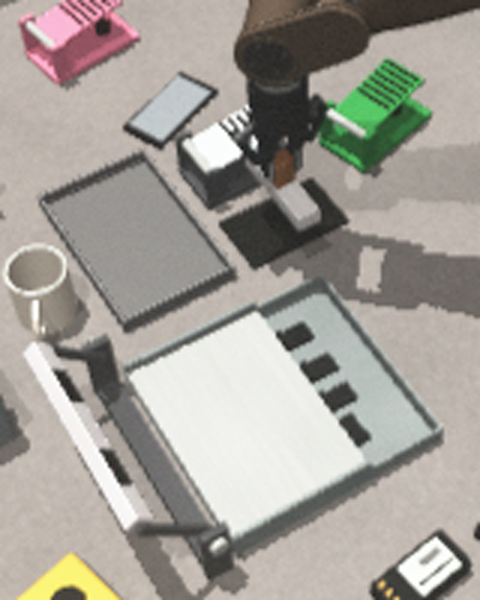

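View pics/top6.png

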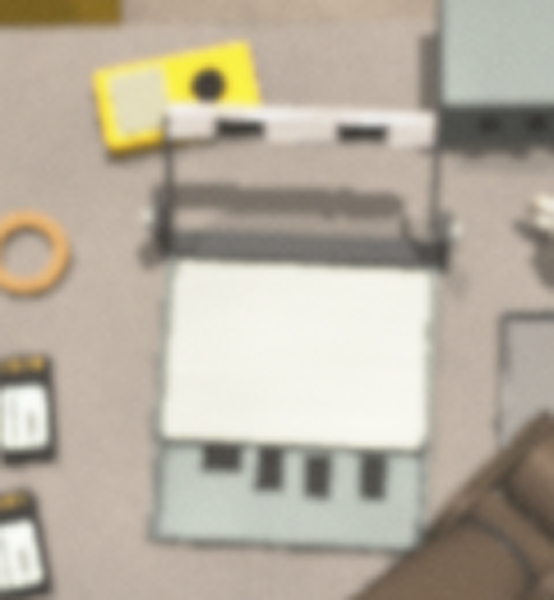

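{"method": "move_arm", "body": {
  "commands": [
    [0,0,-0.15,-2,-2,0,255],
    [0,0,-0.3,-5,-4,0,255],
    [0,0,-0.45,-8,-6,0,255],
    [0,0,-0.6,-10,-8,0,255],
    [0,0,-0.75,-12,-10,0,255],
    [0,0,-0.9,-14,-12,0,255],
    [0,0,-1.05,-16,-14,0,255],
    [0,0,-1.2,-16,-16,0,255],
    [0,0,-1.35,-16,-16,0,255],
    [0,0,-1.5,-16,-16,0,255],
    [0,0,-1.543,-16,-16,0,255],
    [0,0,-1.543,-16,-16,-20,255]
  ]
}}

```text
time: 14.3
eef_pos: [0.3817, -0.2568, 0.1136]
tcp_rot: [0.512, 0.487, -0.51, 0.49]
contact_force: [-0.3, 0.2, -1.7]
opening: 0.34
```

```bash
python3 look.py 7 180,90,290,190 260,160,360,250
python3 - <<'E'
from h import *
c=L("scene",6); w=cloud(c); g=c["color"].astype(int)
m=(w[...,0]>.4)&(w[...,0]<.53)&(abs(w[...,1])<.14)&(g.max(2)<75)
for ce,A,q in blob(c,m,10): print(ce.round(0),A,q.mean(0).round(3),q.min(0).round(3),q.max(0).round(3))
E
```

```text
[ 0.3817 -0.2568  0.1136] 14.3 [-0.29  0.2  -1.73] [-0.82 -0.06  2.19  0.    1.01  0.8 ] 0.3404045272968587
[238. 202.] 56 [ 0.485 -0.081  0.013] [ 0.465 -0.098  0.001] [ 0.504 -0.067  0.023]
[246. 212.] 58 [ 0.487 -0.023  0.012] [ 0.466 -0.038  0.001] [ 0.505 -0.011  0.023]
[253. 222.] 53 [0.493 0.027 0.012] [0.473 0.013 0.003] [0.511 0.04  0.022]
[258. 233.] 42 [0.504 0.077 0.012] [ 0.495  0.056 -0.001] [0.518 0.096 0.024]
```

View pics/scene7.png

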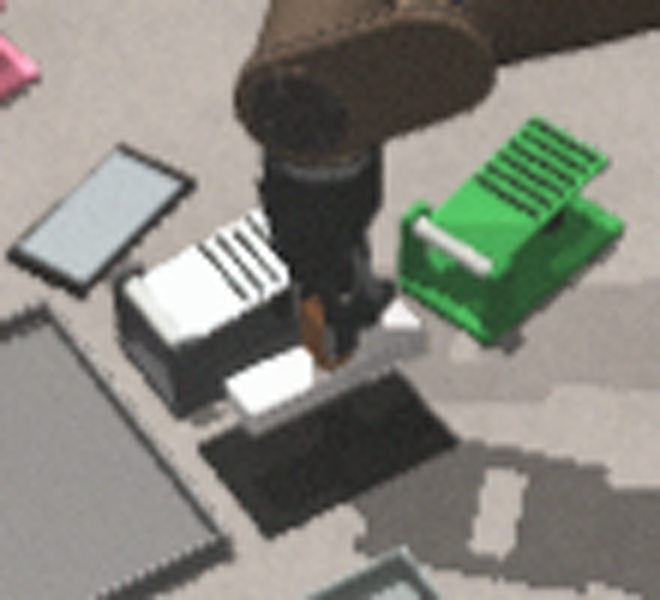

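Run:
```python
from h import *
c=L("scene",7)
P=[ray(c,180+u/6,90+v/6,.004)[:2] for u,v in((200,450),(270,537),(458,440))]
for p in P: print(p.round(4))
print("centre",(P[0]+P[2])/2)
```

```text
[ 0.4577 -0.3011]
[ 0.4606 -0.2084]
[ 0.304  -0.2035]
centre [ 0.38087594 -0.25230672]
```

{"method": "move_arm", "body": {
  "commands": [
    [0,0,0,-2,4,-15,255],
    [0,0,0,-2,4,-35,255],
    [0,0,0,-2,4,-50,255],
    [0,0,0,-2,4,-60,255],
    [0,0,0,-2,4,-65,255],
    [0,0,0,-2,4,-67,255],
    [0,0,0,-2,4,-67,255]
  ]
}}

```text
time: 15.1
eef_pos: [0.376, -0.2485, 0.0458]
tcp_rot: [0.512, 0.495, -0.509, 0.483]
contact_force: [-13.7, 11.4, 29.6]
opening: 0.345
```

{"method": "move_arm", "body": {
  "commands": [
    [0,0,0,0,0,2,255],
    [0,0,0,2,-1,4,255],
    [0,0,0,2,-1,4,255]
  ]
}}

```text
time: 15.4
eef_pos: [0.3788, -0.2501, 0.0504]
tcp_rot: [0.512, 0.494, -0.509, 0.484]
contact_force: [0.2, -0.0, -2.5]
opening: 0.342
```

Run:
```python
from h import *
s=readout.get_state(); print(s); print(R.from_quat(s["tcp_rot"]).as_matrix().round(3))
```

```text
{'time': 15.4, 'qpos': array([-0.80983934,  0.04569516,  2.22183042,  0.00461749,  0.88911936,
        0.80086501]), 'dq': array([-0.00363267,  0.01098793,  0.01420083, -0.00127165,  0.00022375,
       -0.00023211]), 'joint_efforts': array([ 8.09352030e-02, -2.60923165e+01, -2.40160346e+01,  1.49008061e-02,
        7.10288971e-02,  4.78153001e-03]), 'eef_pos': array([ 0.37876208, -0.25013483,  0.05038785]), 'tcp_rot': array([ 0.51186408,  0.49447636, -0.50929653,  0.48384433]), 'contact_force': array([ 0.24593633, -0.01334296, -2.49793588]), 'wrist_torque': array([-0.04617561,  0.06739378, -0.03571668]), 'opening': 0.3422293702601568}
[[-0.008  0.999 -0.043]
 [ 0.013 -0.043 -0.999]
 [-1.    -0.008 -0.013]]
```

{"method": "move_arm", "body": {
  "commands": [
    [-0.013,-0.008,0,0,0,-2,255],
    [-0.013,-0.008,0,0,0,-4,255],
    [-0.013,-0.008,0,0,0,-5,255]
  ]
}}

```text
time: 15.7
eef_pos: [0.3786, -0.2498, 0.0457]
tcp_rot: [0.511, 0.49, -0.51, 0.488]
contact_force: [-2.9, 3.5, 11.5]
opening: 0.338
```

Resting. Release and back up.

{"method": "move_arm", "body": {
  "commands": [
    [0,0,0,0,0,1,120],
    [0,0,0,0,0,1,120],
    [0,0,0,0,0,1,0],
    [0,0,0,0,0,1,0],
    [0,0,0,0,0,1,0],
    [0,0,0,0,0,1,0],
    [0,0,0,0,0,20,0],
    [0,0,0,0,0,50,0],
    [0,0,0,0,0,80,0],
    [0,0,0,0,0,120,0],
    [0,0,0,20,30,150,0],
    [0,0,0,60,80,150,0]
  ]
}}

```text
time: 16.9
eef_pos: [0.4324, -0.1831, 0.2017]
tcp_rot: [0.512, 0.485, -0.511, 0.491]
contact_force: [0.3, -1.0, -0.4]
opening: 1.003
```

```bash
python3 look.py 8 130,70,300,200 -
```

```text
[ 0.4324 -0.1831  0.2017] 16.9 [ 0.29 -1.02 -0.36] [-0.62 -0.16  2.1   0.    1.19  1.  ] 1.003366341613024
```

View pics/scene8.png

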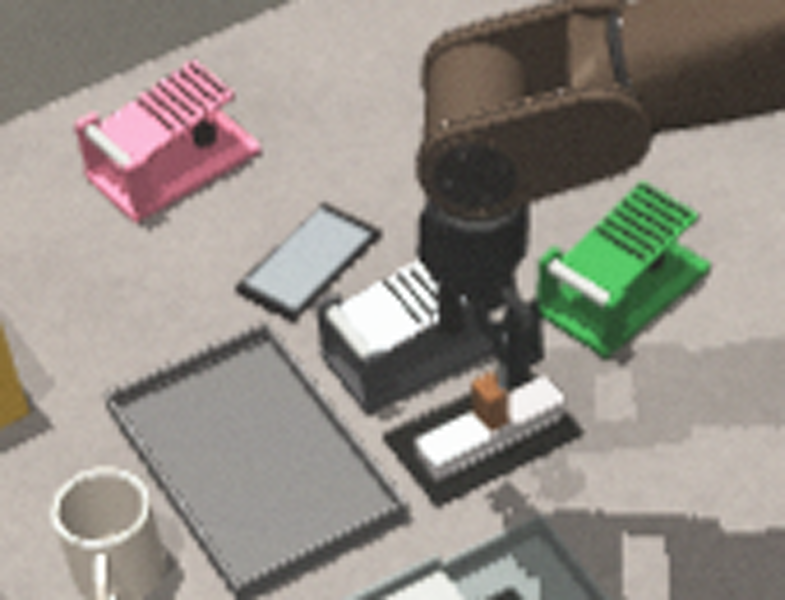

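{"method": "move_arm", "body": {
  "commands": [
    [0,0,0,30,45,10,0],
    [0,0,0.1,50,90,20,0],
    [0,0,0.1,65,135,20,0],
    [0,0,0.15,70,180,20,0],
    [0,0,0.2,70,225,10,0],
    [0,0,0.236,70,270,0,0],
    [0,0,0.236,55,315,-20,0],
    [0,0,0.236,35,360,-40,0],
    [0,0,0.236,10,405,-60,0],
    [0,0,0.236,-10,445,-80,0],
    [0,0,0.236,-19,470,-90,0],
    [0,0,0.236,-19,470,-90,0]
  ]
}}

```text
time: 18.2
eef_pos: [0.4099, 0.2941, 0.1045]
tcp_rot: [0.446, 0.549, -0.447, 0.547]
contact_force: [-0.5, -0.0, -0.1]
opening: 1.0
```

```bash
python3 look.py 9 240,200,380,330 130,120,260,250
python3 - <<'E'
from h import *
for n in("top","scene"):
    c=L(n,9); w=cloud(c); z=w[...,2]
    pk=(w[...,0]>.33)&(w[...,0]<.64)&(w[...,1]>.17)&(w[...,1]<.5)&(z>.02)&(z<.045)
    for ce,A,q in blob(c,pk,60): print(n,"pack",ce.round(1),A,rect(q))
s=readout.get_state();print(R.from_quat(s["tcp_rot"]).as_matrix().round(3))
E
```

```text
[0.4099 0.2941 0.1045] 18.2 [-0.49 -0.02 -0.06] [0.42 0.06 2.09 0.   1.   1.79] 0.999838674507945
top pack [158.4 177.4] 238 (array([558. , 408.1]), array([ 58.9, 109.3]), 84.8)
top pack [185.1 178.3] 263 (array([557.5, 279.8]), array([113.1,  56.9]), 5.7)
top pack [186.2 212.6] 94 (array([392.9, 274.9]), array([66.6, 43. ]), 5.8)
scene pack [313.4 260.4] 467 (array([414.5, 286.5]), array([111.7,  55.9]), 12.1)
scene pack [279.9 281.2] 510 (array([560.9, 279.2]), array([108.9,  57.2]), 5.4)
scene pack [303.9 311.3] 587 (array([561. , 406.6]), array([ 57.5, 110.9]), 83.6)
[[ 0.001  0.98   0.2  ]
 [ 0.001  0.2   -0.98 ]
 [-1.     0.001 -0.001]]
```

View pics/scene9.png

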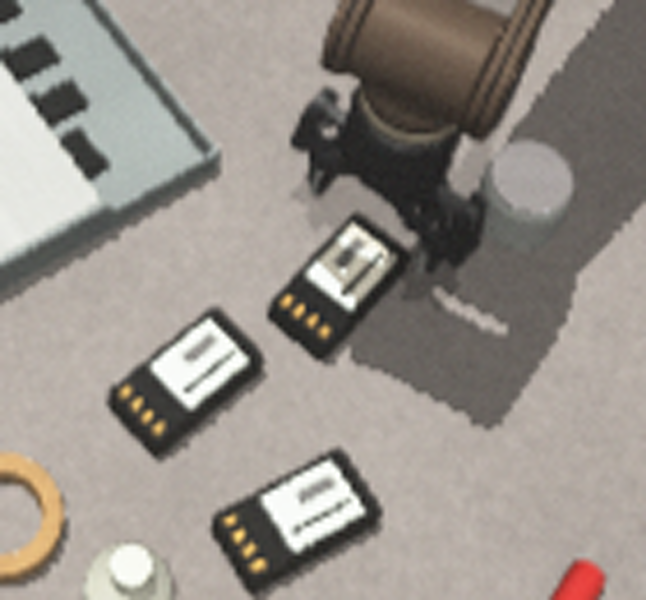

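{"method": "move_arm", "body": {
  "commands": [
    [0,0,0,4,-7,-15,0],
    [0,0,0,4,-7,-40,0],
    [0,0,0,4,-7,-65,0],
    [0,0,0,4,-7,-85,0],
    [0,0,0,4,-7,-97,0],
    [0,0,0,4,-7,-101,0],
    [0,0,0,4,-7,-101,0]
  ]
}}

```text
time: 19.0
eef_pos: [0.4176, 0.285, 0.006]
tcp_rot: [0.448, 0.547, -0.447, 0.548]
contact_force: [0.6, -0.4, 0.2]
opening: 0.997
```

{"method": "move_arm", "body": {
  "commands": [
    [0,0,0,0,0,0,255],
    [0,0,0,0,0,0,255],
    [0,0,0,0,0,0,255],
    [0,0,0,0,0,0,255],
    [0,0,0,0,0,0,255],
    [0,0,0,0,0,0,255],
    [0,0,0,0,0,0,255]
  ],
  "newtons": 40
}}

```text
time: 19.7
eef_pos: [0.4189, 0.2856, 0.0075]
tcp_rot: [0.449, 0.547, -0.446, 0.548]
contact_force: [0.2, -0.9, 6.3]
opening: 0.646
```

{"method": "move_arm", "body": {
  "commands": [
    [0,0,0,0,0,15,255],
    [0,0,0,0,0,40,255],
    [0,0,0,0,0,65,255],
    [0,0,0,0,0,90,255],
    [0,0,0,0,0,95,255],
    [0,0,0,0,0,95,255],
    [0,0,0,0,0,95,255],
    [0,0,0,0,0,95,255]
  ]
}}

```text
time: 20.5
eef_pos: [0.4176, 0.285, 0.1005]
tcp_rot: [0.448, 0.547, -0.447, 0.547]
contact_force: [-0.6, -0.4, -3.0]
opening: 0.643
```

```bash
python3 look.py 10 240,200,380,330 -
python3 - <<'E'
from h import *
for i in range(4):
    eyes.read_camera("top"); print(readout.get_state()["contact_force"])
E
```

```text
[0.4176 0.285  0.1005] 20.5 [-0.6  -0.41 -2.98] [0.4  0.07 2.09 0.   0.99 1.77] 0.6431391252311054
[ 0.49548705 -0.65763562 -1.89481685]
[-0.49487945 -0.67809839 -2.02805131]
[-4.50131825e-02 -1.09504031e-03 -1.88278653e+00]
[ 0.20278691  0.2734502  -2.02296313]
```

View pics/scene10.png

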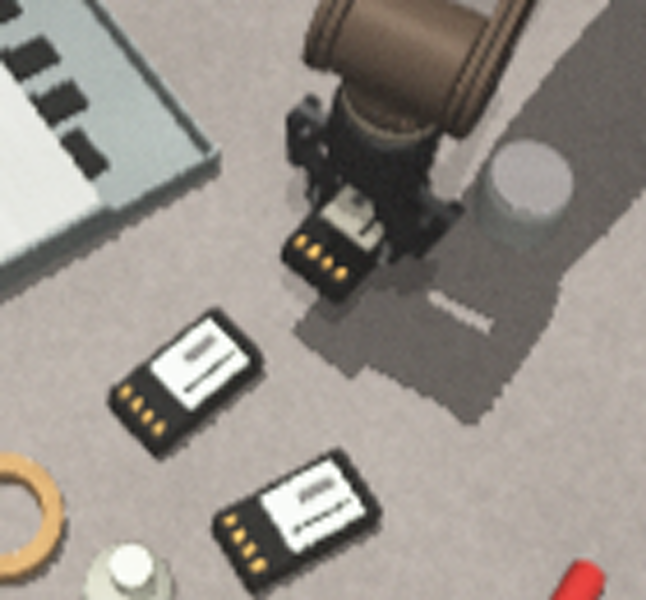

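{"method": "move_arm", "body": {
  "commands": [
    [0,0,0,15,-15,25,255],
    [0,0,0,35,-50,45,255],
    [0,0,-0.05,55,-90,60,255],
    [0,0,-0.1,70,-130,60,255],
    [0,0,-0.15,85,-175,60,255],
    [0,0,-0.2,95,-220,60,255],
    [0,0,-0.244,105,-265,60,255],
    [0,0,-0.244,110,-310,60,255],
    [0,0,-0.244,115,-355,60,255],
    [0,0,-0.244,120,-400,60,255],
    [0,0,-0.244,125,-445,60,255],
    [0,0,-0.244,130,-490,60,255]
  ]
}}

```text
time: 22.0
eef_pos: [0.5486, -0.2064, 0.1619]
tcp_rot: [0.512, 0.488, -0.51, 0.489]
contact_force: [-0.4, -0.1, -1.8]
opening: 0.644
```

{"method": "move_arm", "body": {
  "commands": [
    [0,0,0,5,-40,0,255],
    [0,0,0,9,-85,0,255],
    [0,0,0,13,-130,0,255],
    [0,0,0,16,-170,0,255],
    [0,0,0,18,-202,-20,255],
    [0,0,0,18,-202,-50,255],
    [0,0,0,18,-202,-80,255],
    [0,0,0,18,-202,-105,255],
    [0,0,0,18,-202,-110,255],
    [0,0,0,18,-202,-110,255]
  ]
}}

```text
time: 23.0
eef_pos: [0.566, -0.4078, 0.0504]
tcp_rot: [0.512, 0.489, -0.51, 0.488]
contact_force: [0.6, 0.4, -1.4]
opening: 0.645
```

```bash
python3 look.py 11 110,70,260,200 -
```

```text
[ 0.566  -0.4078  0.0504] 23.0 [ 0.63  0.45 -1.43] [-0.77  0.52  1.62  0.    1.    0.84] 0.6454162022055276
```

View pics/scene11.png

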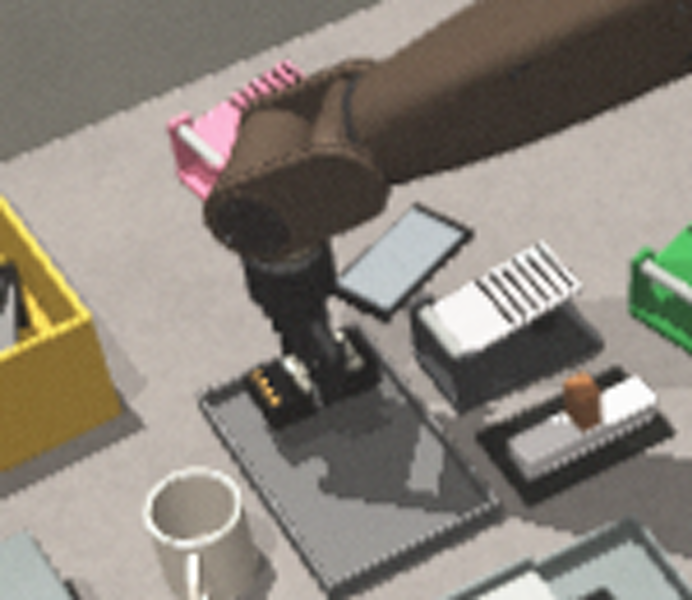

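{"method": "move_arm", "body": {
  "commands": [
    [0,0,0,0,1,-15,255],
    [0,0,0,0,1,-28,255],
    [0,0,0,0,1,-34,255],
    [0,0,0,0,1,-36,255],
    [0,0,0,0,1,-36,255]
  ]
}}

```text
time: 23.6
eef_pos: [0.5672, -0.4079, 0.0168]
tcp_rot: [0.512, 0.488, -0.51, 0.49]
contact_force: [0.7, 0.0, -1.1]
opening: 0.647
```

{"method": "move_arm", "body": {
  "commands": [
    [0,0,0,0,0,-3,255],
    [0,0,0,0,0,-4,255],
    [0,0,0,0,0,-4,255]
  ]
}}

```text
time: 23.9
eef_pos: [0.5672, -0.4079, 0.0128]
tcp_rot: [0.512, 0.488, -0.51, 0.49]
contact_force: [-0.6, 0.3, -1.8]
opening: 0.645
```

{"method": "move_arm", "body": {
  "commands": [
    [0,0,0,0,0,-1,255],
    [0,0,0,0,0,-1,255],
    [0,0,0,0,0,-1,50],
    [0,0,0,0,0,0,50],
    [0,0,0,0,0,0,50],
    [0,0,0,0,0,0,50],
    [0,0,0,0,0,20,50],
    [0,0,0,0,0,50,50],
    [0,0,0,0,0,90,50],
    [0,0,0,0,0,130,50],
    [0,0,0,-5,40,150,0],
    [0,0,0,-10,85,150,0]
  ]
}}

```text
time: 25.1
eef_pos: [0.5595, -0.3253, 0.1704]
tcp_rot: [0.513, 0.483, -0.51, 0.494]
contact_force: [0.9, 1.2, -0.0]
opening: 0.998
```

```bash
python3 look.py 12 110,70,260,200 -
```

```text
[ 0.5595 -0.3253  0.1704] 25.1 [ 0.85  1.18 -0.04] [-0.68  0.27  1.71  0.    1.14  0.93] 0.9977103646607626
```

View pics/scene12.png

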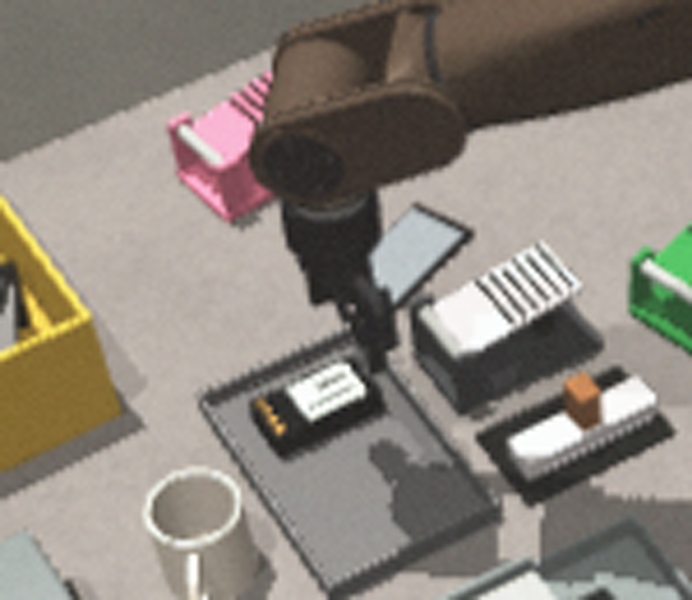

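{"method": "move_arm", "body": {
  "commands": [
    [0,0,0,0,45,0,0],
    [0,0,0.05,0,90,0,0],
    [0,0,0.1,0,140,0,0],
    [0,0,0.145,0,190,0,0],
    [0,0,0.145,0,240,0,0],
    [0,0,0.145,0,290,0,0],
    [0,0,0.145,0,340,0,0],
    [0,0,0.145,0,390,0,0],
    [0,0,0.145,0,440,0,0],
    [0,0,0.145,0,490,0,0],
    [0,0,0.145,0,540,-20,0],
    [0,0,0.145,0,585,-40,0]
  ]
}}

```text
time: 26.4
eef_pos: [0.5585, 0.2659, 0.1285]
tcp_rot: [0.476, 0.524, -0.47, 0.528]
contact_force: [0.5, -0.6, 0.2]
opening: 0.999
```

```bash
cat > packs.py <<'E'
import sys
from h import *
k=sys.argv[1]
for n in("top","scene"):
    c=cam(n); np.savez(f"{n}{k}.npz",**c); w=cloud(c); z=w[...,2]
    pk=(w[...,0]>.33)&(w[...,0]<.64)&(w[...,1]>.17)&(w[...,1]<.5)&(z>.02)&(z<.045)
    for ce,A,q in blob(c,pk,60): print(n,"pack",ce.round(1),A,rect(q))
s=readout.get_state();print(s["time"],s["eef_pos"],R.from_quat(s["tcp_rot"]).as_matrix().round(3), s["contact_force"].round(1))
E
python3 packs.py 13
```

```text
top pack [154.8 183.4] 84 (array([548.6, 418.3]), array([39.3, 90.6]), 85.3)
top pack [189.2 181.8] 61 (array([544.4, 262.4]), array([82.1, 24.7]), 2.1)
scene pack [279.5 281.5] 500 (array([560.7, 278.8]), array([110.1,  58.8]), 3.9)
scene pack [303.9 311.3] 588 (array([560.7, 406.9]), array([ 56.6, 110.9]), 82.8)
26.5 [0.55497424 0.26780148 0.12393145] [[ 0.001  0.994  0.11 ]
 [ 0.002  0.11  -0.994]
 [-1.     0.001 -0.001]] [ 0.  -0.3 -1.1]
```

{"method": "move_arm", "body": {
  "commands": [
    [0,0,-0.02,5,11,-5,0],
    [0,0,-0.02,5,11,-30,0],
    [0,0,-0.02,5,11,-60,0],
    [0,0,-0.02,5,11,-90,0],
    [0,0,-0.02,5,11,-110,0],
    [0,0,-0.02,5,11,-117,0],
    [0,0,-0.02,5,11,-118,0],
    [0,0,-0.02,5,11,-118,0]
  ]
}}

```text
time: 27.3
eef_pos: [0.5613, 0.2787, 0.0075]
tcp_rot: [0.478, 0.522, -0.476, 0.522]
contact_force: [0.3, -0.6, 0.4]
opening: 1.0
```

{"method": "move_arm", "body": {
  "commands": [
    [0,0,0,0,0,0,255],
    [0,0,0,0,0,0,255],
    [0,0,0,0,0,0,255],
    [0,0,0,0,0,0,255],
    [0,0,0,0,0,0,255],
    [0,0,0,0,0,0,255],
    [0,0,0,0,0,0,255]
  ],
  "newtons": 50
}}

```text
time: 28.0
eef_pos: [0.5628, 0.2794, 0.0097]
tcp_rot: [0.48, 0.521, -0.475, 0.523]
contact_force: [-0.8, 2.2, 5.9]
opening: 0.638
```

{"method": "move_arm", "body": {
  "commands": [
    [0,0,0,0,0,15,255],
    [0,0,0,0,0,40,255],
    [0,0,0,0,0,65,255],
    [0,0,0,0,0,90,255],
    [0,0,0,0,0,115,255],
    [0,0,0,0,0,120,255],
    [0,0,0,0,0,120,255],
    [0,0,0,0,0,120,255],
    [0,0,0,0,0,120,255]
  ]
}}

```text
time: 28.9
eef_pos: [0.5613, 0.2789, 0.1271]
tcp_rot: [0.478, 0.522, -0.476, 0.522]
contact_force: [-0.3, -0.4, -5.6]
opening: 0.643
```

```bash
python3 look.py 14 240,200,380,330 -
python3 - <<'E'
from h import *
for i in range(4):
    eyes.read_camera("top"); print(readout.get_state()["contact_force"])
E
```

```text
[0.5613 0.2789 0.1271] 28.9 [-0.25 -0.44 -5.58] [0.3  0.28 1.78 0.   1.07 1.78] 0.6427268495557215
[ 0.20628793 -0.36905709 -4.74318424]
[-0.66364561 -1.01732277 -5.22010132]
[ 0.07448896  0.41916433 -5.90100239]
[-0.56440679  0.54740439 -4.65412301]
```

View pics/scene14.png

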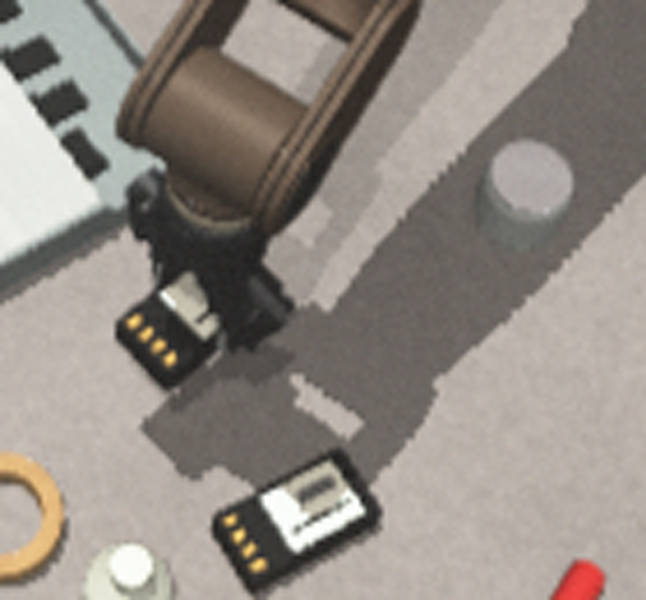

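{"method": "move_arm", "body": {
  "commands": [
    [0,0,0,5,-25,10,255],
    [0,0,-0.05,12,-65,10,255],
    [0,0,-0.1,20,-110,10,255],
    [0,0,-0.157,28,-155,10,255],
    [0,0,-0.157,36,-200,10,255],
    [0,0,-0.157,44,-245,10,255],
    [0,0,-0.157,50,-285,0,255],
    [0,0,-0.157,53,-320,-15,255],
    [0,0,-0.157,53,-336,-35,255],
    [0,0,-0.157,53,-336,-55,255],
    [0,0,-0.157,53,-336,-65,255],
    [0,0,-0.157,53,-336,-65,255]
  ]
}}

```text
time: 30.4
eef_pos: [0.6141, -0.0561, 0.0619]
tcp_rot: [0.518, 0.483, -0.515, 0.483]
contact_force: [-1.3, 0.7, -5.1]
opening: 0.642
```

```bash
python3 look.py 15 140,150,300,290 -;  python3 - <<'E'
from h import *
s=readout.get_state();print(R.from_quat(s["tcp_rot"]).as_matrix().round(3))
E
```

```text
[ 0.6141 -0.0561  0.0619] 30.4 [-1.34  0.68 -5.12] [-0.26  0.35  1.83  0.    0.96  1.38] 0.6416916285917541
[[ 0.007  0.998 -0.067]
 [ 0.002 -0.067 -0.998]
 [-1.     0.007 -0.003]]
```

View pics/scene15.png

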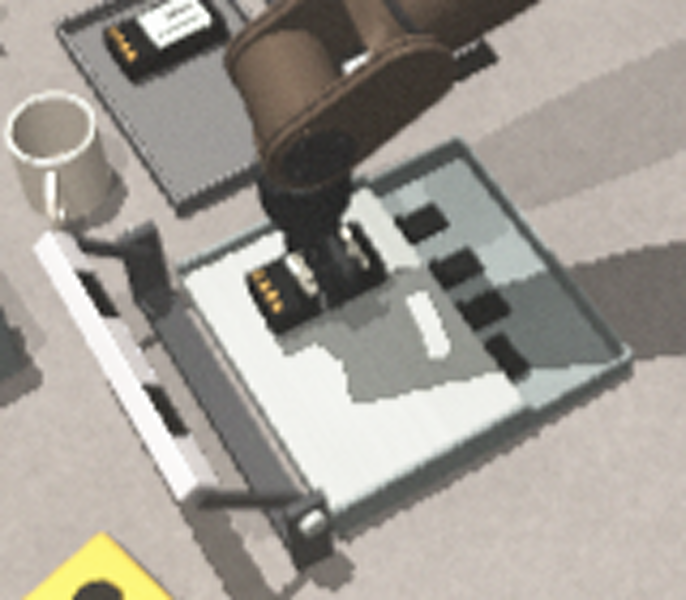

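Jaw yaw −93.8°, as wanted. Lower.

{"method": "move_arm", "body": {
  "commands": [
    [0,0,0,0,0,-8,255],
    [0,0,0,0,0,-15,255],
    [0,0,0,0,0,-19,255],
    [0,0,0,0,0,-21,255],
    [0,0,0,0,0,-21,255]
  ]
}}

```text
time: 31.0
eef_pos: [0.6157, -0.056, 0.0431]
tcp_rot: [0.519, 0.482, -0.514, 0.484]
contact_force: [-0.5, -1.0, -5.2]
opening: 0.645
```

{"method": "move_arm", "body": {
  "commands": [
    [0,0,0,0,0,-2,255],
    [0,0,0,0,0,-3,255],
    [0,0,0,0,0,-4,255],
    [0,0,0,0,0,-4,255]
  ]
}}

```text
time: 31.4
eef_pos: [0.6158, -0.0561, 0.0397]
tcp_rot: [0.518, 0.482, -0.514, 0.484]
contact_force: [-2.3, 1.0, -1.3]
opening: 0.647
```

{"method": "move_arm", "body": {
  "commands": [
    [0,0,0,0,0,-1,255],
    [0,0,0,0,0,-1,40],
    [0,0,0,0,0,0,40],
    [0,0,0,0,0,0,40],
    [0,0,0,0,0,0,40],
    [0,0,0,0,0,0,40],
    [0,0,0,0,0,20,40],
    [0,0,0,0,0,50,40],
    [0,0,0,0,0,90,40],
    [0,0,0,0,30,110,0],
    [0,0,0,-10,75,110,0],
    [0,0,0,-20,120,110,0]
  ]
}}

```text
time: 32.6
eef_pos: [0.5965, 0.0646, 0.1514]
tcp_rot: [0.52, 0.481, -0.514, 0.484]
contact_force: [0.0, 0.9, -0.5]
opening: 0.992
```

{"method": "move_arm", "body": {
  "commands": [
    [0,0,-0.02,-8,45,0,0],
    [0,0,-0.05,-14,90,0,0],
    [0,0,-0.05,-20,135,0,0],
    [0,0,-0.05,-26,180,0,0],
    [0,0,-0.05,-32,225,0,0],
    [0,0,-0.05,-35,270,0,0],
    [0,0,-0.05,-35,310,0,0],
    [0,0,-0.05,-35,335,-15,0],
    [0,0,-0.05,-35,342,-30,0],
    [0,0,-0.05,-35,342,-30,0]
  ]
}}

```text
time: 33.6
eef_pos: [0.5594, 0.4061, 0.1174]
tcp_rot: [0.529, 0.469, -0.528, 0.471]
contact_force: [-0.6, -1.0, -1.0]
opening: 1.003
```

```bash
python3 packs.py 16; python3 look.py 16b 140,150,380,330 -
```

```text
top pack [160.5 180.9] 98 (array([538.6, 403.7]), array([49.8, 73.5]), 85.4)
scene pack [301.6 312.3] 501 (array([566.5, 406.1]), array([57.4, 99.8]), 83.6)
33.7 [0.56115665 0.40518972 0.1201168 ] [[ 0.008  0.993 -0.119]
 [ 0.    -0.119 -0.993]
 [-1.     0.008 -0.001]] [-0.  1. -1.]
[0.5612 0.4052 0.1201] 33.7 [-0.02  0.98 -0.97] [ 0.48  0.42  1.62 -0.    1.1   2.17] 1.00584834994156
```

View pics/scene16b.png

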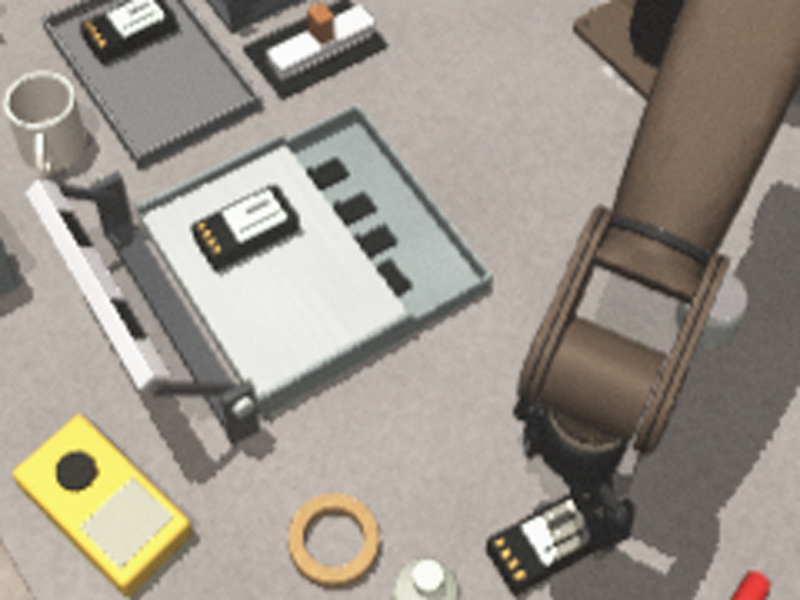

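{"method": "move_arm", "body": {
  "commands": [
    [0,0,0,0,2,-10,0],
    [0,0,0,0,2,-35,0],
    [0,0,0,0,2,-65,0],
    [0,0,0,0,2,-90,0],
    [0,0,0,0,2,-108,0],
    [0,0,0,0,2,-114,0],
    [0,0,0,0,2,-114,0]
  ]
}}

```text
time: 34.5
eef_pos: [0.562, 0.4067, 0.0071]
tcp_rot: [0.532, 0.467, -0.527, 0.471]
contact_force: [0.1, 0.3, 0.1]
opening: 0.998
```

{"method": "move_arm", "body": {
  "commands": [
    [0,0,0,0,0,0,255],
    [0,0,0,0,0,0,255],
    [0,0,0,0,0,0,255],
    [0,0,0,0,0,0,255],
    [0,0,0,0,0,0,255],
    [0,0,0,0,0,0,255],
    [0,0,0,0,0,0,255]
  ],
  "newtons": 50
}}

```text
time: 35.2
eef_pos: [0.5633, 0.4076, 0.0092]
tcp_rot: [0.533, 0.467, -0.525, 0.471]
contact_force: [-0.0, 0.3, 6.5]
opening: 0.64
```

{"method": "move_arm", "body": {
  "commands": [
    [0,0,0,0,0,15,255],
    [0,0,0,0,0,40,255],
    [0,0,0,0,0,65,255],
    [0,0,0,0,0,90,255],
    [0,0,0,0,0,115,255],
    [0,0,0,0,0,130,255],
    [0,0,0,0,0,130,255],
    [0,0,0,0,0,130,255],
    [0,0,0,0,0,130,255]
  ]
}}

```text
time: 36.1
eef_pos: [0.5621, 0.4069, 0.1368]
tcp_rot: [0.532, 0.467, -0.527, 0.471]
contact_force: [-0.6, 0.7, -1.9]
opening: 0.642
```

```bash
python3 look.py 17 140,150,380,330 -
python3 - <<'E'
from h import *
for i in range(4):
    eyes.read_camera("top"); print(readout.get_state()["contact_force"])
s=readout.get_state();print(R.from_quat(s["tcp_rot"]).as_matrix().round(3))
E
```

```text
[0.5621 0.4069 0.1368] 36.1 [-0.58  0.68 -1.87] [ 0.48  0.41  1.6  -0.    1.13  2.17] 0.6415782785675284
[ 0.72720056 -0.00432557 -2.02259864]
[ 0.08031226 -0.53379635 -1.90752412]
[-0.02037279  0.24432283 -1.74662652]
[ 0.47471627 -0.4548225  -1.53429752]
[[ 0.011  0.993 -0.12 ]
 [ 0.002 -0.12  -0.993]
 [-1.     0.011 -0.003]]
```

View pics/scene17.png

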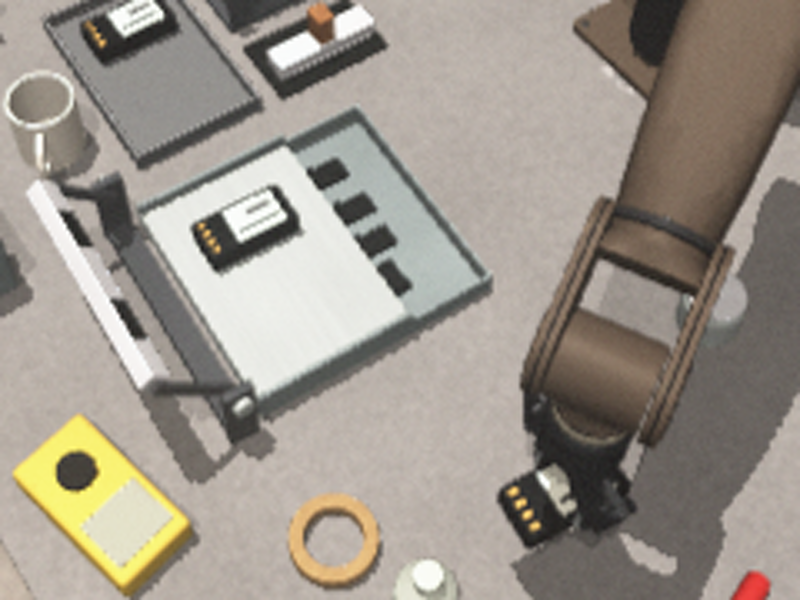

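{"method": "move_arm", "body": {
  "commands": [
    [0,0,0,0,-25,10,255],
    [0,0,0.02,0,-65,20,255],
    [0,0,0.04,0,-110,20,255],
    [0,0,0.077,0,-155,20,255],
    [0,0,0.077,0,-200,20,255],
    [0,0,0.077,0,-245,20,255],
    [0,0,0.077,0,-290,20,255],
    [0,0,0.077,0,-335,20,255],
    [0,0,0.077,0,-380,20,255],
    [0,0,0.077,0,-425,20,255],
    [0,0,0.077,0,-470,20,255],
    [0,0,0.077,0,-515,20,255]
  ]
}}

```text
time: 37.6
eef_pos: [0.5629, -0.1095, 0.1587]
tcp_rot: [0.514, 0.487, -0.507, 0.491]
contact_force: [0.1, 0.3, -1.4]
opening: 0.645
```

{"method": "move_arm", "body": {
  "commands": [
    [0,0,0,3,-40,0,255],
    [0,0,0,5,-85,0,255],
    [0,0,0,7,-130,0,255],
    [0,0,0,7,-165,-10,255],
    [0,0,0,7,-178,-40,255],
    [0,0,0,7,-178,-75,255],
    [0,0,0,7,-178,-105,255],
    [0,0,0,7,-178,-125,255],
    [0,0,0,7,-178,-135,255],
    [0,0,0,7,-178,-138,255],
    [0,0,0,7,-178,-138,255]
  ]
}}

```text
time: 38.7
eef_pos: [0.5704, -0.2877, 0.0212]
tcp_rot: [0.514, 0.487, -0.507, 0.491]
contact_force: [-0.6, -0.8, -2.4]
opening: 0.644
```

```bash
python3 look.py 18 110,70,260,200 -
```

```text
[ 0.5704 -0.2877  0.0212] 38.7 [-0.65 -0.83 -2.44] [-0.63  0.44  1.79  0.01  0.9   0.98] 0.6440221030768118
```

View pics/scene18.png

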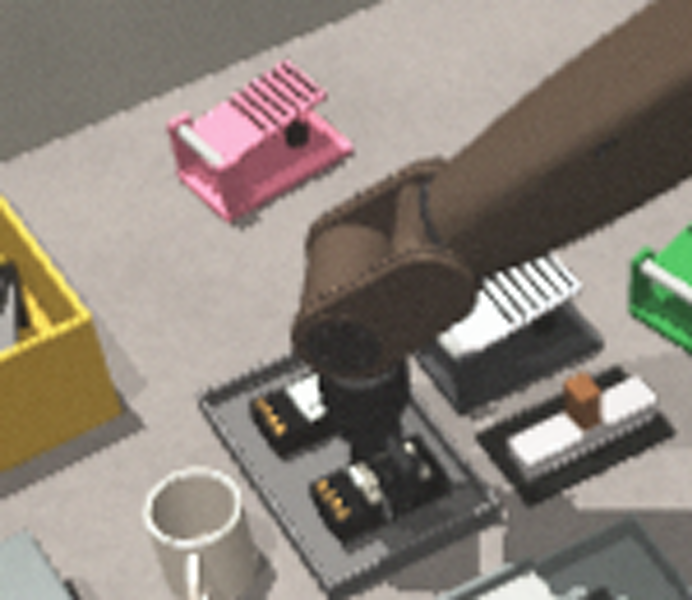

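{"method": "move_arm", "body": {
  "commands": [
    [0,0,0,0,0,-3,255],
    [0,0,0,0,0,-5,255],
    [0,0,0,0,0,-7,255],
    [0,0,0,0,0,-7,255]
  ]
}}

```text
time: 39.2
eef_pos: [0.5708, -0.288, 0.0151]
tcp_rot: [0.514, 0.486, -0.507, 0.492]
contact_force: [0.3, -0.3, -0.9]
opening: 0.642
```

{"method": "move_arm", "body": {
  "commands": [
    [0,0,0,0,0,-1,255],
    [0,0,0,0,0,-2,255],
    [0,0,0,0,0,-2,50],
    [0,0,0,0,0,-1,50],
    [0,0,0,0,0,-1,50],
    [0,0,0,0,0,-1,50],
    [0,0,0,0,0,20,50],
    [0,0,0,0,0,50,50],
    [0,0,0,0,0,90,50],
    [0,0,0,0,0,130,50],
    [0,0,0,-5,40,150,0],
    [0,0,0,-40,80,150,0]
  ]
}}

```text
time: 40.4
eef_pos: [0.5368, -0.2118, 0.1709]
tcp_rot: [0.516, 0.482, -0.506, 0.496]
contact_force: [0.2, 0.1, 0.5]
opening: 1.001
```

```bash
python3 look.py 19 90,70,330,250 -
python3 - <<'E'
from h import *
c=L("scene",19); w=cloud(c); z=w[...,2]; g=c["color"].astype(int)
save(c,"pics/full19.png")
m=(w[...,0]>.44)&(w[...,0]<.7)&(w[...,1]>-.47)&(w[...,1]<.13)&(z>.028)&(z<.07)&(g.max(2)>0)
for ce,A,q in blob(c,m,60): print(ce.round(1),A,rect(q),q[:,2].mean())
# pedal
m=(w[...,0]>.28)&(w[...,0]<.47)&(w[...,1]>-.46)&(w[...,1]<-.32)&(z>.05)&(z<.1)
for ce,A,q in blob(c,m,40): 
    print("pedal",ce.round(1),A,rect(q)); 
    k=np.argsort(q[:,0]); 
    for x in np.arange(.3,.47,.02):
        r=q[abs(q[:,0]-x)<.01]
        if len(r): print(round(x,3),r[:,2].max().round(4),r[:,1].min().round(4),r[:,1].max().round(4))
E
```

```text
[ 0.5368 -0.2118  0.1709] 40.4 [0.24 0.11 0.48] [-0.56  0.12  1.89  0.01  1.11  1.05] 1.0006119885053488
[178.1 156. ] 295 (array([ 563.2, -407.5]), array([ 62.1, 110.9]), 85.4) 0.03581440567638154
[191.5 174.9] 314 (array([ 568.9, -287.8]), array([ 61.3, 110.5]), 88.0) 0.036128712543214536
[220.5 227.7] 2925 (array([600.5,  -8.9]), array([285.1, 206.2]), 87.5) 0.036964680720653245
pedal [223.1 132.9] 279 (array([ 366.2, -377.2]), array([ 77.3, 113.6]), 84.2)
0.3 0.0822 -0.405 -0.3844
0.32 0.0927 -0.411 -0.3415
0.34 0.087 -0.4129 -0.343
0.36 0.086 -0.415 -0.3428
0.38 0.0841 -0.4164 -0.3453
0.4 0.0782 -0.3768 -0.3426
0.42 0.0732 -0.3706 -0.3443
```

View pics/scene19.png

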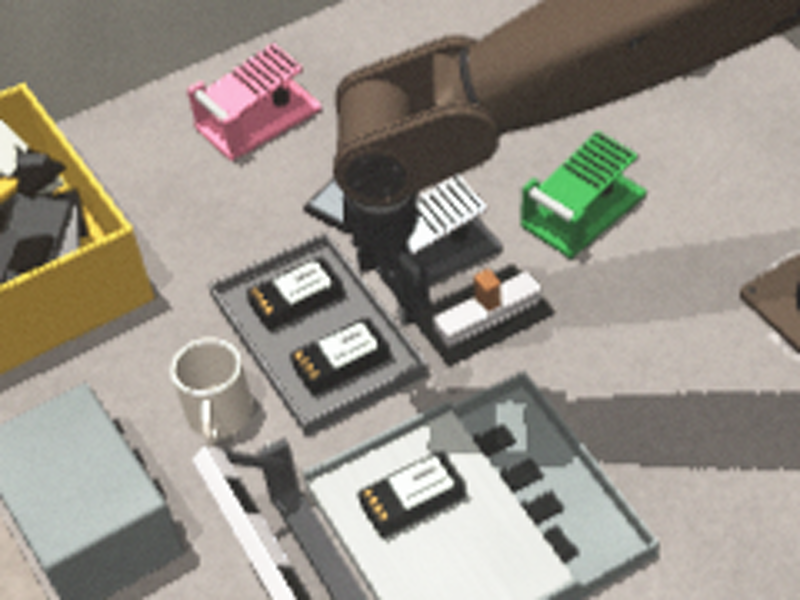

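Run:
```python
from h import *
for n,k in(("scene",0),("top",0),("scene",8)):
    c=L(n,k); w=cloud(c); z=w[...,2]
    m=(w[...,0]>.25)&(w[...,0]<.47)&(w[...,1]>-.46)&(w[...,1]<-.32)&(z>.052)&(z<.1)
    if k==8: m&=c["color"].min(2)>90
    for ce,A,q in blob(c,m,80):
        print(n,ce.round(1),A,rect(q))
        for x in np.arange(.30,.47,.02):
            r=q[abs(q[:,0]-x)<.01]
            if len(r): print(round(x,3),np.median(r[:,2]).round(4),r[:,1].min().round(4),r[:,1].max().round(4))
c=L("scene",19)
w=cloud(c); z=w[...,2]
m=(w[...,0]>.52)&(w[...,0]<.7)&(w[...,1]>-.12)&(w[...,1]<.1)&(z>.048)&(z<.07)
for ce,A,q in blob(c,m,60): print("bedpack",ce.round(1),A,rect(q),q[:,2].mean())
c=L("scene",0); save(c,"pics/ped0.png",(190,110,250,170),10)
```

```text
scene [217.  135.4] 472 (array([ 380.1, -380.1]), array([ 93.1, 142.8]), 88.6)
0.3 0.0807 -0.3999 -0.3902
0.32 0.0829 -0.4138 -0.3377
0.34 0.0806 -0.4114 -0.3416
0.36 0.0778 -0.4168 -0.3418
0.38 0.0746 -0.416 -0.3435
0.4 0.0703 -0.4164 -0.3466
0.42 0.0678 -0.421 -0.3465
0.44 0.0676 -0.4283 -0.3351
0.46 0.0642 -0.4176 -0.3368
top [325.6 211.2] 477 (array([ 378.2, -379.3]), array([ 91.1, 136.1]), 89.7)
0.32 0.0834 -0.4086 -0.3436
0.34 0.0791 -0.4089 -0.3422
0.36 0.0767 -0.4117 -0.3417
0.38 0.0741 -0.4126 -0.3431
0.4 0.0686 -0.4145 -0.344
0.42 0.0653 -0.4242 -0.3339
0.44 0.0674 -0.4251 -0.3363
scene [213.2 137. ] 312 (array([ 398.2, -383. ]), array([ 92.4, 101. ]), 87.5)
0.34 0.0791 -0.4126 -0.3879
0.36 0.0768 -0.4165 -0.347
0.38 0.0732 -0.4186 -0.3458
0.4 0.0716 -0.4145 -0.344
0.42 0.0679 -0.4265 -0.3433
0.44 0.0679 -0.4313 -0.3382
bedpack [213.2 216.6] 422 (array([613.5, -55.1]), array([ 61.9, 109.1]), 84.1) 0.0604979266842101
```

View pics/ped0.png

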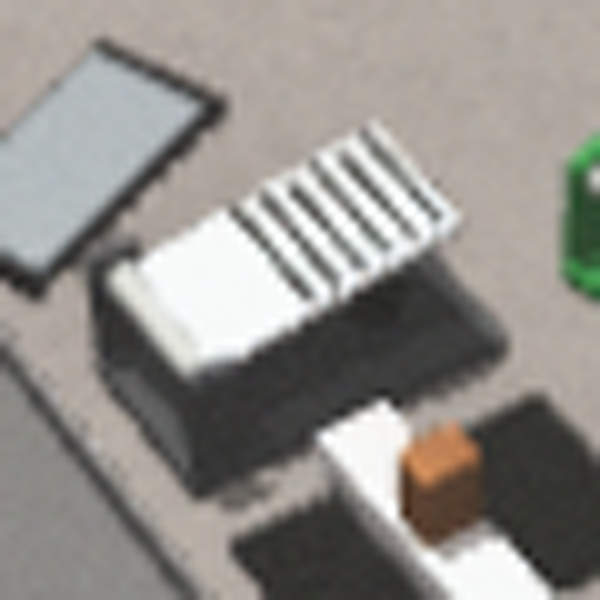

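Run:
```python
from h import *
c=L("scene",0)
a=ray(c,190+37.3,110+12.2,.084);b=ray(c,190+46.0,110+21.5,.084)
f=ray(c,190+19.3,110+37.2,.062);e=ray(c,190+12.3,110+27.3,.062)
print(a,b,np.linalg.norm(a-b)); print(e,f)
n=(a+b)/2; h=(e+f)/2; d=(h-n)[:2]; print("near",n,"far",h,"len",np.linalg.norm(d),"yaw",np.degrees(np.arctan2(d[1],d[0])))
print("pad",n[:2]+d/np.linalg.norm(d)*.02)
s=readout.get_state();print(s["eef_pos"])
```

```text
[ 0.31061429 -0.40926729  0.084     ] [ 0.31156537 -0.34197397  0.084     ] 0.06730003969907258
[ 0.43631349 -0.41440807  0.062     ] [ 0.44242908 -0.34949477  0.062     ]
near [ 0.31108983 -0.37562063  0.084     ] far [ 0.43937129 -0.38195142  0.062     ] len 0.12843757657983984 yaw -2.825299068885524
pad [ 0.33106552 -0.37660645]
[ 0.52816122 -0.20495369  0.1625601 ]
```

{"method": "move_arm", "body": {
  "commands": [
    [0,0,0,-30,-26,0,255],
    [0,0,0,-65,-57,0,255],
    [0,0,0,-100,-88,0,255],
    [0,0,0,-135,-118,0,255],
    [0,0,0,-170,-148,0,255],
    [0,0,0,-197,-172,0,255],
    [0,0,0,-197,-172,-20,255],
    [0,0,0,-197,-172,-45,255],
    [0,0,0,-197,-172,-60,255],
    [0,0,0,-197,-172,-60,255]
  ]
}}

```text
time: 41.5
eef_pos: [0.3299, -0.3756, 0.0999]
tcp_rot: [0.514, 0.491, -0.506, 0.488]
contact_force: [-0.5, 0.3, -0.2]
opening: 0.002
```

```bash
python3 look.py 20 130,70,300,200 190,110,350,270; python3 packs.py 20c
```

```text
[ 0.3299 -0.3756  0.0999] 41.5 [-0.46  0.34 -0.21] [-1.06  0.06  2.1   0.01  0.99  0.55] 0.001723248780151212
41.7 [ 0.33172179 -0.37786117  0.10378465] [[ 0.008  0.999 -0.04 ]
 [ 0.004 -0.04  -0.999]
 [-1.     0.008 -0.004]] [-0.3 -0.6  0.1]
```

View pics/scene20.png

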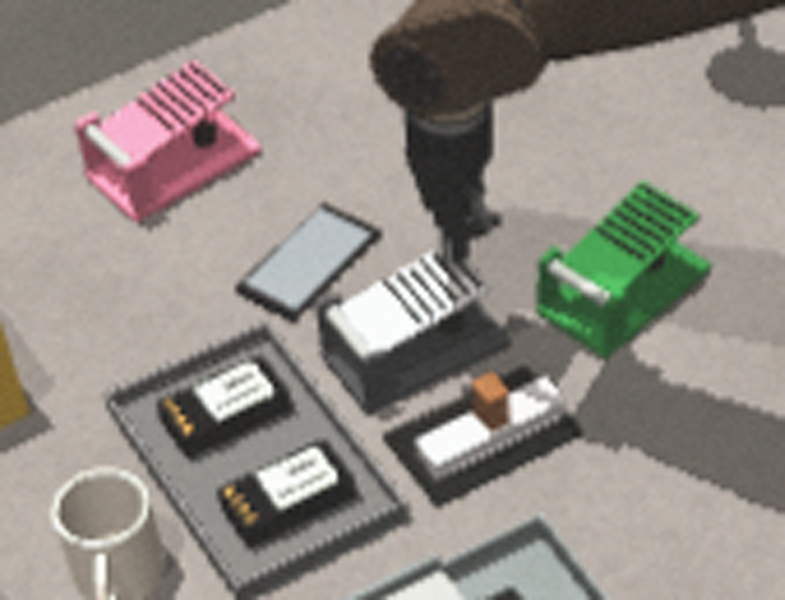

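Run:
```python
from h import *
c=L("scene",20); save(c,"pics/full20.png")
w=cloud(c); z=w[...,2]
m=(w[...,0]>.52)&(w[...,0]<.7)&(w[...,1]>-.12)&(w[...,1]<.1)&(z>.048)&(z<.07)
for ce,A,q in blob(c,m,60): print("bedpack",ce.round(1),A,rect(q),q[:,2].mean())
```

```text
bedpack [213.2 216.7] 424 (array([612.8, -54.8]), array([ 59.9, 110. ]), 84.1) 0.060433648260897095
```

View pics/full20.png

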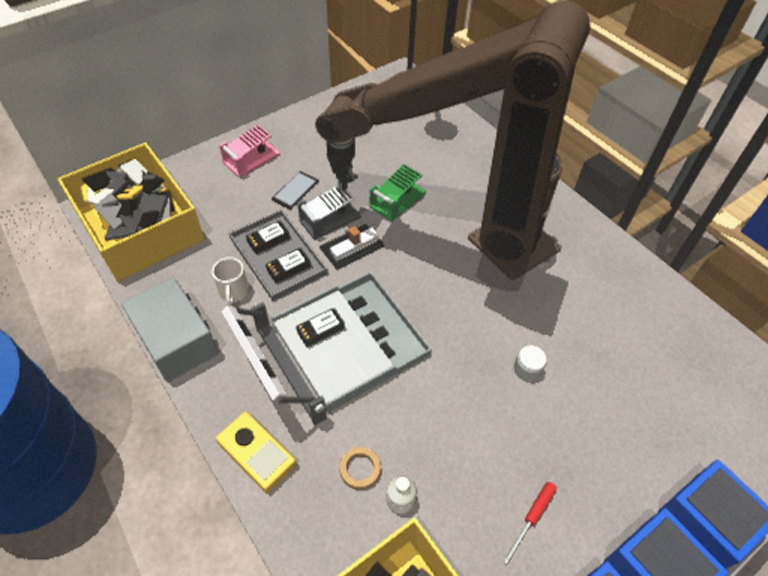

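{"method": "move_arm", "body": {
  "commands": [
    [0,0,0,0,0,-12,255],
    [0,0,0,0,0,-20,255],
    [0,0,0,0,0,-26,255],
    [0,0,0,0,0,-31,255],
    [0,0,0,0,0,-36,255],
    [0,0,0,0,0,-40,255],
    [0,0,0,0,0,-44,255],
    [0,0,0,0,0,-48,255],
    [0,0,0,0,0,-50,255],
    [0,0,0,0,0,-50,255]
  ]
}}

```text
time: 42.7
eef_pos: [0.3309, -0.3781, 0.0539]
tcp_rot: [0.512, 0.49, -0.507, 0.49]
contact_force: [-5.1, 0.4, 5.8]
opening: 0.002
```

{"method": "move_arm", "body": {
  "commands": [
    [0,0,0,0,0,-3,255],
    [0,0,0,0,0,-5,255],
    [0,0,0,0,0,-6,255],
    [0,0,0,0,0,-6,255]
  ]
}}

```text
time: 43.1
eef_pos: [0.3312, -0.3782, 0.0487]
tcp_rot: [0.512, 0.49, -0.507, 0.49]
contact_force: [-0.8, 2.4, 8.5]
opening: -0.008
```

{"method": "move_arm", "body": {
  "commands": [
    [0,0,0,0,0,-2,255],
    [0,0,0,0,0,-3,255],
    [0,0,0,0,0,-4,255],
    [0,0,0,0,0,-4,255]
  ]
}}

```text
time: 43.5
eef_pos: [0.3313, -0.3783, 0.0477]
tcp_rot: [0.512, 0.491, -0.507, 0.489]
contact_force: [-5.4, 7.3, 23.0]
opening: -0.0
```

```bash
python3 look.py 21 110,70,350,250 -
```

```text
[ 0.3313 -0.3783  0.0477] 43.5 [-5.42  7.27 23.02] [-1.06  0.15  2.11  0.01  0.88  0.55] -0.00018805516233499393
```

View pics/scene21.png

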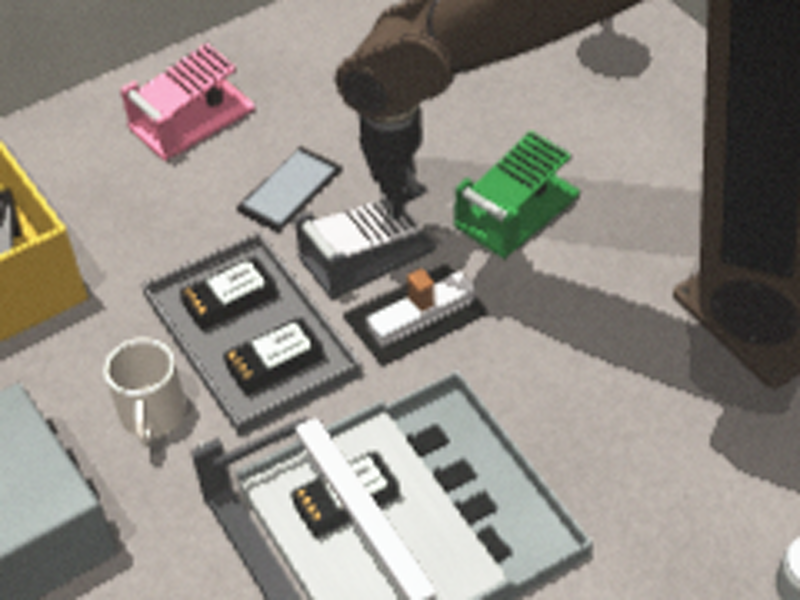

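Bar is down over the pack, pedal on its stop. Release slowly, then retreat.

{"method": "move_arm", "body": {
  "commands": [
    [0,0,0,0,0,5,255],
    [0,0,0,0,0,12,255],
    [0,0,0,0,0,19,255],
    [0,0,0,0,0,26,255],
    [0,0,0,0,0,34,255],
    [0,0,0,0,0,45,255],
    [0,0,0,0,0,70,255],
    [0,0,0,0,0,100,255],
    [0,0,0,20,0,130,255],
    [0,0,0,50,10,150,255],
    [0,0,0,80,40,150,255],
    [0,0,0,110,80,150,255]
  ]
}}

```text
time: 44.8
eef_pos: [0.4427, -0.2989, 0.1993]
tcp_rot: [0.513, 0.489, -0.507, 0.49]
contact_force: [0.9, 0.1, -0.1]
opening: -0.006
```

{"method": "move_arm", "body": {
  "commands": [
    [0,0,0,30,40,0,255],
    [0,0,0,40,85,0,255],
    [0,0,0,50,130,0,255],
    [0,0,0,50,175,0,255],
    [0,0,0,40,220,0,255],
    [0,0,0,40,265,0,255],
    [0,0,0,30,310,0,255],
    [0,0,0,20,355,0,255],
    [0,0,0,10,400,0,255],
    [0,0,0,0,445,0,255],
    [0,0,0,0,490,0,255],
    [0,0,0,0,490,0,255]
  ]
}}

```text
time: 46.0
eef_pos: [0.4416, 0.1952, 0.1996]
tcp_rot: [0.512, 0.491, -0.505, 0.492]
contact_force: [0.3, -0.1, 0.1]
opening: -0.002
```

```bash
python3 look.py 22 0,0,512,384 0,0,512,384
python3 - <<'E'
from h import *
c=L("scene",22)
w=cloud(c); z=w[...,2]; w0=cloud(L("scene",0))
m=(w[...,0]>.52)&(w[...,0]<.7)&(w[...,1]>-.12)&(w[...,1]<.1)&(z>.048)&(z<.07)
for ce,A,q in blob(c,m,60): print("bedpack",ce.round(1),A,rect(q),q[:,2].mean())
m=(w[...,0]>.5)&(w[...,0]<.64)&(w[...,1]>-.46)&(w[...,1]<-.23)&(z>.028)&(z<.07)
for ce,A,q in blob(c,m,60): print("shell",ce.round(1),A,rect(q),q[:,2].mean())
for k in(0,22):
    ww=cloud(L("scene",k)); m=(abs(ww[...,0]-.333)<.008)&(abs(ww[...,1]+.377)<.025)&(ww[...,2]>.03); print("pad z",np.median(ww[...,2][m]))
    m=(ww[...,2]>.15)&(ww[...,2]<.2)&(ww[...,0]>.7)&(ww[...,0]<.9)&(abs(ww[...,1])<.15);print("bar",ww[m].mean(0),m.sum())
d=np.abs(c["color"].astype(int)-L("scene",0)["color"]).max(2)>60
cv2.imwrite("pics/diff22.png",d.astype(np.uint8)*255)
E
```

```text
[0.4416 0.1952 0.1996] 46.0 [ 0.26 -0.11  0.06] [ 0.2  -0.12  2.07  0.    1.18  1.81] -0.001772433095676726
bedpack [213.2 216.7] 417 (array([612.5, -54.8]), array([ 60.4, 110.5]), 85.6) 0.06042756935154628
shell [178.1 155.9] 288 (array([ 562.8, -405. ]), array([ 61.1, 110.6]), 83.9) 0.03620303631961207
shell [191.5 174.9] 314 (array([ 569.1, -287.7]), array([ 62. , 109.3]), 87.1) 0.03600235551822788
pad z 0.08141247977126698
bar [ 0.80512024 -0.0045175   0.17977134] 725
pad z 0.0820373835573045
bar [ 0.80512657 -0.00344173  0.17962013] 726
```

View pics/scene22.png

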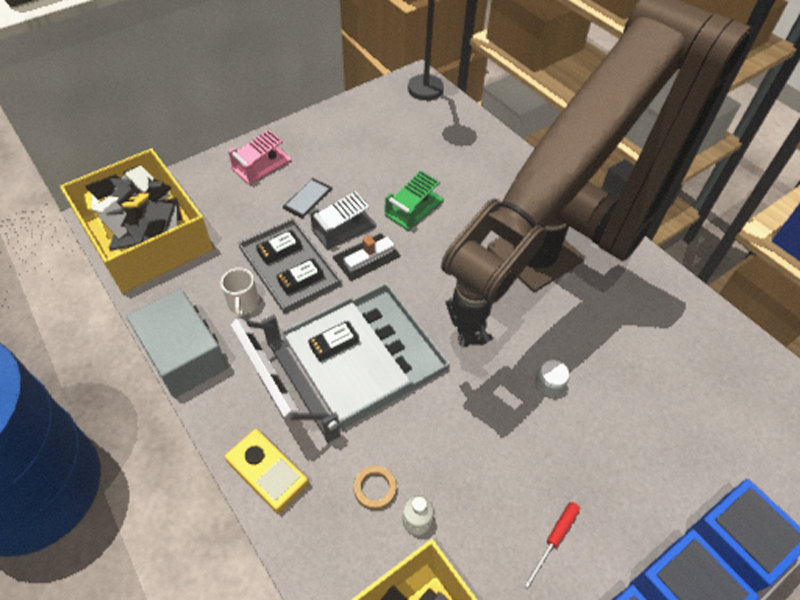

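View pics/diff22.png

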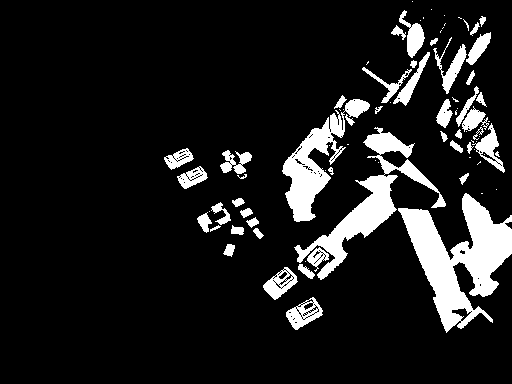

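```bash
python3 -c "
from plant import ctrl; print(ctrl.sign_off())"
```

```text
the job is handed in; nothing more can be done
None
```

The job is done and handed in after 46 s of the 208 s allowed.

- **Shards:** I swept all four into the catch tray in two passes with the scraper block. The gripper never touched them, and all four lie flat on the tray floor.
- **Scraper:** It stands upright and wholly on its mat. I set it lengthwise along the mat, because at the start it lay across it and overhung both sides. The first set-down pressed at about 30 N, so I lifted it, levelled it and set it down again at about 11 N.
- **Packs:** Three were present, and I weighed each by lifting it. One was full (about 5.2 N) and lies flat on the bed, lengthwise to the print bar, within about 1° of the station's axis. The two empty shells (about 2.0 N and 1.8 N) lie flat in the shell tray.
- **Pedal:** After sorting, I pressed the grey pedal until it went hard at a height of 47.7 mm, with 23 N on the wrist. The camera showed the bar down over the pack, and after release pedal and bar read their starting heights again (within 1 mm).

**Last checks:** Comparing the first and last camera pictures showed changes only at the packs, shards, scraper, arm and its shadow. The bystanders and the green and pink look-alikes had not moved. The two cameras disagreed by up to about 4 mm in x, so I used values in between; no check failed.

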